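# Lock the sensor window ring with the pin spanner

## Task

Draw the large pin spanner out of the grey tool bay by its tail and stand it on the bench in front of the bay; let go, take it again by its upright square hub, put both pins into the two holes of the lock ring on the sensor housing and turn the ring clockwise (seen from above) until its nose meets the stop. Then lift the spanner off and stand it back on the open bench, on its pins and foot, clear of the housing and the bay. Turn the ring only with the spanner, and leave the other things where they are.

Things in the scene. Friction and masses are not known exactly. Their poses are not given: they have to be found in the camera images.
- spanner: large loose steel pin spanner, 0.22 kg, 162 mm long, standing level on two pins and a foot; balances about 30 mm from the hub towards the tail. Origin between the pin tips, z up. Head bar 24 x 82 mm, z 9 to 19 mm, under the hub; a 14 mm wide neck (same heights) runs along -x to the black tail block; foot under the neck at x = -74 mm, 20 mm wide. It starts in the bay, tail sticking out of the mouth
- spanner_hub (a point): centre of the spanner's square hub, 20 x 20 mm in plan, sides along x and y; this point lies 40 mm above the pin tips; the free part of the hub runs from z 19 to 61 mm above the pin tips. Axes as the spanner's
- spanner_tail (a point): centre of the spanner's tail block, 52 mm long (x) x 14 mm wide (y) x 22 mm high, 124 mm from the hub axis along -x; this point lies 25 mm above the pin tips. Axes as the spanner's
- spanner_pins (a point): point midway between the spanner's two pin tips (the same as its origin), axes as the spanner's. The pins stand at y = +30 and -30 mm, point down, are 6 mm thick with tapered tips and stand 9 mm out of the head bar
- bay: fixed grey steel tool bay whose open mouth faces the robot's right (about world -y). Origin on the bench; its -x axis points out of the mouth. Floor plate 6 mm thick, x = -88 to +62 mm; roof x = -52 to +64 mm, top at 88 mm, underside 82 mm; inside width 134 mm (y). The spanner's hub starts within 15 mm of the origin, too far under the roof to be taken from above
- bay_mouth (a point): centre of the bay's mouth, under the front edge of the roof, 52 mm from the bay's origin along its -x axis
- housing_centre (a point): centre of the underside of the fixed dark steel sensor housing, on the bench; 138 x 138 mm, 52 mm high, a cable gland sticks out 16 mm at +x and -x. The lock ring lies on its top, on the same axis. A small steel stop block stands just outside the ring, 1.69 rad clockwise from the housing's x axis
- lock_ring (a joint): turn of the ring in rad, growing clockwise seen from above. It starts between 0 and 0.3; at 1.5 its nose meets the stop block and it goes no further. It turns stiffly (0.25 N m) and stays where it is left
- ring_centre (a point): centre of the aluminium lock ring's top face, 63 mm above the bench, turning with it. 88 mm across, 10 mm thick. Two vertical holes, 9 mm wide, chamfered, 11 mm deep, at y = +30 and -30 mm; nose at +x, to 52 mm. With the head bar down on the ring the pins reach 9 mm deep; the spanner fits either way round (tail towards or away from the nose). Play about 0.05 rad
- small_spanner: a bystander: a smaller pin spanner of the same form standing on the bench (pins only 34 mm apart, 120 mm long); it does not fit the ring. Origin between its pin tips
- module_wide: bystander: wide black terminal module, 58 x 75 x 40 mm. Origin under its centre
- module_narrow: bystander: narrow black terminal module, 58 x 40 x 40 mm. Origin under its centre
- spool: bystander: grey wire spool, 60 mm across, 38 mm high. Origin under its centre
- screwdriver: bystander: screwdriver with a yellow handle, 170 mm long, lying flat. Origin under its centre
- paste_jar: bystander: small jar, 48 mm across, 42 mm high. Origin under its centre
- parts_tray: bystander: small blue divided tray, 110 x 80 x 30 mm. Origin under its centre
Things that resemble listed ones, but are neither listed nor needed, are in the scene too. Leave any pink or turquoise look-alike of the spanner alone.

How it is judged:
On the way, in this order (a step that is already met when the one before it is completed fails the run):
1. the large spanner stands on the open bench, its hub clear of the bay's roof, and is let go; the ring has not been turned (height (world z) of spanner_pins below 0.005 m and angle between spanner_pins's own z axis and vertical below 0.08 rad and linear speed of spanner below 0.02 m/s and contact force between the fingers and spanner below 0.1 N and horizontal distance between spanner_hub and bay above 0.1 m and value of joint lock_ring below 0.35 rad), for 0.2 s.
2. the spanner is held by its hub with both pins at least 5 mm deep in the ring's holes before the ring is turned (horizontal distance between spanner_pins and ring_centre below 0.005 m and z of spanner_pins in the frame of ring_centre below -0.005 m and angle between the y axis of spanner_pins and the y axis of ring_centre, either way round below 0.15 rad and distance between the grasp point and spanner_hub below 0.05 m and value of joint lock_ring below 0.5 rad), for 0.2 s.
3. the ring is turned to the stop with the pins in its holes, the spanner held by its hub (horizontal distance between spanner_pins and ring_centre below 0.005 m and z of spanner_pins in the frame of ring_centre below -0.005 m and angle between the y axis of spanner_pins and the y axis of ring_centre, either way round below 0.15 rad and distance between the grasp point and spanner_hub below 0.05 m and value of joint lock_ring above 1.4 rad), for 0.2 s.
At the end, for the whole second after the job is handed in: ring within 0.1 rad of its stop (joint above 1.4); large spanner let go, at rest and level on the bench (pin tips below 5 mm, tilt under 0.08 rad), its hub over 0.10 m from the ring axis and from the bay's origin (height (world z) of spanner_pins below 0.005 m and angle between spanner_pins's own z axis and vertical below 0.08 rad and linear speed of spanner below 0.02 m/s and contact force between the fingers and spanner below 0.1 N and value of joint lock_ring above 1.4 rad and horizontal distance between spanner_pins and ring_centre above 0.1 m and horizontal distance between spanner_hub and bay above 0.1 m); the robot touches nothing.
It fails at once if the fingers push the ring itself (over 5 N) (contact force between the fingers and lock_ring above 5 N).
It fails at once if a bystander is shifted by more than 30 mm (distance of any of small_spanner, module_wide, module_narrow, spool, screwdriver, paste_jar, parts_tray from where it was at the start of the episode above 0.03 m).
It also fails if it takes over 72 s, if anything falls off the work surface, if the arm or the gripper's body presses on something with over 40 N, if the wrist force passes 120 N, or if a joint passes its speed limit or range.

## Robot

A 6-joint arm with a two-finger parallel gripper is mounted at the origin on the work surface. World frame = base frame: x ahead of the robot, y to its left, z up, the work surface at z = 0. Lengths are in m, angles in rad, forces in N, time in s.
With the tool pointing down it reaches from about 0.35 to 0.775 m from the base axis. Payload 5.5 kg.
Tool frame: the origin (TCP) lies at the very end of the fingers, on their centre line; the grasp point (between the pads) lies 19 mm behind it; x points along the fingers, y is the direction in which the jaws open and shut, and the axes are right-handed (so a half turn about x gives the same grasp; the last joint's range is limited). The gripper opens to 85 mm and grips with 20 to 120 N. Pads are 22 mm wide; open, the fingers measure 114 mm over their backs; the gripper's body (76 mm by 85 mm) begins 54 mm behind the grasp point. The pads swing forward as they close: fully open they stand 13 mm farther back than shut.
Start: joints at [-1.332, 0.313, 0.046, 1.304, 0, 1.431], TCP at [0.213, -0.534, 0.204] pointing down, gripper open.
Joint ranges: [-2.76, 2.76], [-0.86, 1.69], [-1.03, 1.26], [-2.2, 2.34], [-1.47, 1.5], [-3.14, 3.14]. Speed limits (rad/s): [2.57, 2.57, 3.14, 3.14, 3.14, 3.14].

## Interface

Orientations are given as a unit quaternion [w, x, y, z].
In Python, from workcell import env gives the robot as it stands.
- The arm moves only by the tool drive_tool, never from a script. Its argument "plan" is a list that holds one entry, the list of rows, each a list of 7 numbers: the shift along the tool's x, y, z in cm, then the turn, a rotation vector about the tool's x, y, z in degrees, then the opening, from 0 (shut) to 1 (fully open). In form: [[[tx, ty, tz, wx, wy, wz, fingers], ...]]. A call has exactly 5 rows; each row shifts and turns the commanded pose from where the row before left it, along the tool's axes as they then stand; what a row does not reach is not made up. A row lasts 1/12 s, in which the tool goes at most 41.7 mm and 7.16 degrees, less where a joint would pass 70% of its speed; a pose out of reach is approached as far as the arm can. A call with a gripper value outside its range is refused whole. The fingers move at their own pace and stop on an object; "squeeze" is the grip in N (left out, the last holds). Time passes only in rows, so rows that do not move let the fingers close, or fill a call up. It gives the time, the measured TCP pose, the force and the opening at its end, in the units of the state.
- env.get_state(): the state, without advancing time (a new reading comes with each control period).
- env.read_camera(name): name is "scene" or "side" or "wrist"; returns the picture (420x560x3 uint8, red, green, blue); there is no depth.
- env.camera_model(name): a dict with "camera_matrix" (3x3 intrinsics, pixels), "camera_from_world" (4x4, takes a point from world to camera coordinates); the wrist camera has in their place "T_tool_cam" (4x4, takes a point from camera to tool coordinates, whose origin is the TCP and whose axes are the tool frame's). Camera axes: x right, y down, z forward; pixel columns grow to the right and rows downward; lengths in m; the calibration is good to about 2 mm. A picture is of the moment at which its call begins: read the wrist's pose just before it. camera_model takes no time and is no camera call.
- env.hand_in(): hands the job in, once; it reports no verdict.
The state is a dict: "clock": time; "joint_pos": joint angles; "qvel": joint speeds; "tau": joint torques, N m; "tcp_pos": TCP position; "orientation": TCP orientation; "wrist_force": force on the tool from outside, world axes, zero at the start; "ft_torque": the same for the moment, N m; "finger_gap": finger opening in m.
Only numpy, scipy, OpenCV 4.12 (cv2) and the standard library are available. Lean on these libraries where they do the work, as an engineer would, in place of code of your own. Each camera call takes 0.05 s, during which the arm holds its last target.

## Working session

There is one attempt and no reset: what is moved stays moved. The work goes in short steps, Python scripts to look and compute and a tool call to move; the robot and the scene stay as the last step left them, time stands still between calls to the robot, and variables do not carry over. Pictures are saved under pics/ and viewed, and the job is handed in when it is done.

Besides the shell and the picture viewer there is one more tool, called after "Call:" as name(argument=value, ...), one argument or row to a line, values as JSON. drive_tool: Moves the arm, as the interface text tells. Its arguments: {"type":"object","properties":{"plan":{"type":"array","items":{"type":"array","items":{"type":"array","items":{"type":"number"}}}},"squeeze":{"type":"number"}},"required":["plan"]}

```bash
ls; mkdir -p pics; python3 - <<'E'
from workcell import env
import cv2,json
for n in ["scene","side","wrist"]:
    s=env.get_state()
    im=env.read_camera(n); cv2.imwrite(f"pics/{n}0.png",cv2.cvtColor(im,cv2.COLOR_RGB2BGR))
    m=env.camera_model(n); print(n,{k:(v.round(4).tolist() if hasattr(v,'round') else v) for k,v in m.items()})
print(s)
E
```

```text
pics
scene {'camera_matrix': [[397.1917, 0.0, 276.2615], [0.0, 397.1917, 207.4609], [0.0, 0.0, 1.0]], 'camera_from_world': [[0.3586, 0.9335, 0.0009, -0.2513], [0.5047, -0.193, -0.8414, -0.1723], [-0.7853, 0.3022, -0.5403, 1.5328], [0.0, 0.0, 0.0, 1.0]]}
side {'camera_matrix': [[437.3696, 0.0, 278.3063], [0.0, 437.3696, 211.0844], [0.0, 0.0, 1.0]], 'camera_from_world': [[0.988, -0.1544, 0.0064, -0.4692], [-0.0825, -0.5623, -0.8228, 0.1418], [0.1307, 0.8124, -0.5683, 1.3783], [0.0, 0.0, 0.0, 1.0]]}
wrist {'camera_matrix': [[352.5882, 0.0, 284.826], [0.0, 352.5882, 206.3319], [0.0, 0.0, 1.0]], 'T_tool_cam': [[0.0011, -0.3135, 0.9496, -0.1712], [1.0, -0.0006, -0.0014, 0.0004], [0.001, 0.9496, 0.3135, -0.081], [0.0, 0.0, 0.0, 1.0]]}
{'clock': 0.1, 'joint_pos': array([-1.33161489e+00,  3.13926300e-01,  4.50861486e-02,  1.30363449e+00,
       -3.08722069e-05,  1.43120527e+00]), 'qvel': array([-5.48483820e-04,  3.01112706e-04,  2.37601463e-03, -1.48243121e-03,
        6.80379805e-05,  8.13619277e-04]), 'tau': array([ 1.52214510e-03, -4.81727028e+01,  2.99242884e+01,  1.27405138e-02,
       -2.06587133e-04, -1.18792852e-05]), 'tcp_pos': array([ 0.21248571, -0.53373928,  0.2034949 ]), 'orientation': array([-0.13252507, -0.694423  , -0.13370926,  0.69450388]), 'wrist_force': array([ 0.41616687,  0.4665855 , -0.23338218]), 'ft_torque': array([-0.05265624, -0.04149101,  0.07790539]), 'finger_gap': 0.08526387680304391}
```

View pics/scene0.png

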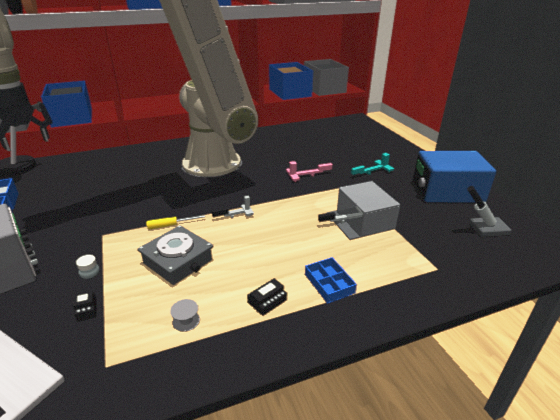

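View pics/side0.png

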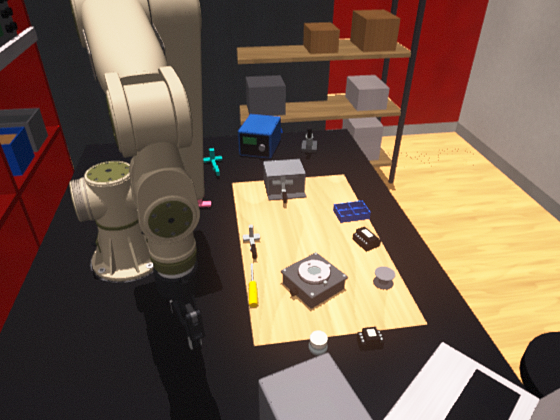

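View pics/wrist0.png

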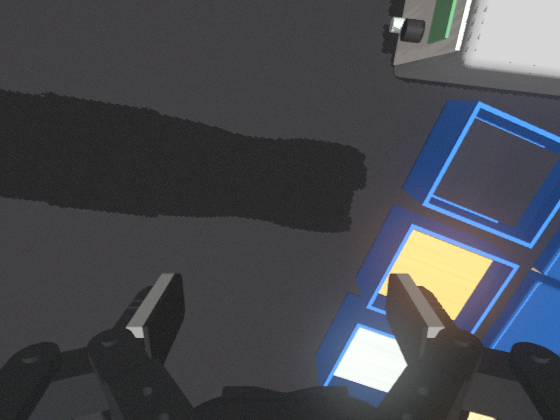

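The scene camera shows the bay at about (367,210) with the tail poking out at (330,217), the housing and ring at (175,250), and the pink and turquoise decoys behind. I'll get rough positions and enlarged crops.

```bash
cat > h.py <<'E'
import numpy as np, cv2
from workcell import env
from scipy.spatial.transform import Rotation as R
def rot(q): return R.from_quat([q[1],q[2],q[3],q[0]]).as_matrix()
def cam(n,s=None):
    m=env.camera_model(n); K=np.array(m["camera_matrix"])
    if n=="wrist":
        s=s or env.get_state(); T=np.eye(4); T[:3,:3]=rot(s["orientation"]); T[:3,3]=s["tcp_pos"]
        W=T@np.array(m["T_tool_cam"])
    else: W=np.linalg.inv(np.array(m["camera_from_world"]))
    return K,W
def ray(c,uv):
    K,W=c; d=W[:3,:3]@np.linalg.solve(K,[uv[0],uv[1],1.]); return W[:3,3],d
def plane(c,uv,z):
    o,d=ray(c,uv); return o+d*(z-o[2])/d[2]
def proj(c,p):
    K,W=c; q=np.linalg.inv(W)@np.append(p,1); q=K@q[:3]; return q[:2]/q[2]
def tri(c1,u1,c2,u2):
    A=[];b=[]
    for c,u in((c1,u1),(c2,u2)):
        o,d=ray(c,u); d=d/np.linalg.norm(d); P=np.eye(3)-np.outer(d,d); A.append(P); b.append(P@o)
    return np.linalg.lstsq(np.vstack(A),np.hstack(b),rcond=None)[0]
def shot(n,f):
    s=env.get_state(); im=cv2.cvtColor(env.read_camera(n),cv2.COLOR_RGB2BGR); cv2.imwrite(f"pics/{f}.png",im); 
    import pickle; pickle.dump(cam(n,s),open(f"pics/{f}.pkl","wb")); return im
def st():
    s=env.get_state(); print("t %.2f"%s["clock"],"tcp",s["tcp_pos"].round(4),"q",s["joint_pos"].round(3),"F",s["wrist_force"].round(1),"gap %.4f"%s["finger_gap"]); print(rot(s["orientation"]).round(3).tolist()); return s
E
python3 - <<'E'
from h import *
S=cam("scene");D=cam("side")
for nm,uv,z in [("tail",(330,217),.03),("housing top",(176,243),.06),("bay top",(367,193),.088),("small",(240,212),.02),("screwdriver",(175,222),.01),("tray",(330,280),.02),("modw",(267,296),.03),("spool",(185,314),.03)]:
    print(nm,plane(S,uv,z).round(3))
for nm,uv,z in [("tail",(284,195),.03),("housing top",(315,270),.06),("bay top",(285,178),.088),("small",(252,240),.02),("screwdriver",(253,285),.01)]:
    print(nm,plane(D,uv,z).round(3))
a=cv2.imread("pics/scene0.png")[160:290,130:410]; cv2.imwrite("pics/sc.png",cv2.resize(a,None,fx=2.8,fy=2.8,interpolation=cv2.INTER_CUBIC))
a=cv2.imread("pics/side0.png")[150:310,230:400]; cv2.imwrite("pics/sd.png",cv2.resize(a,None,fx=3.7,fy=3.7,interpolation=cv2.INTER_CUBIC))
E
```

```text
tail [0.536 0.232 0.03 ]
housing top [ 0.54  -0.212  0.06 ]
bay top [0.537 0.349 0.088]
small [ 0.401 -0.003  0.02 ]
screwdriver [ 0.369 -0.195  0.01 ]
tray [0.764 0.114 0.02 ]
modw [ 0.769 -0.049  0.03 ]
spool [ 0.756 -0.231  0.03 ]
tail [0.533 0.236 0.03 ]
housing top [ 0.547 -0.213  0.06 ]
bay top [0.54  0.261 0.088]
small [ 0.388 -0.001  0.02 ]
screwdriver [ 0.37  -0.196  0.01 ]
```

View pics/sc.png

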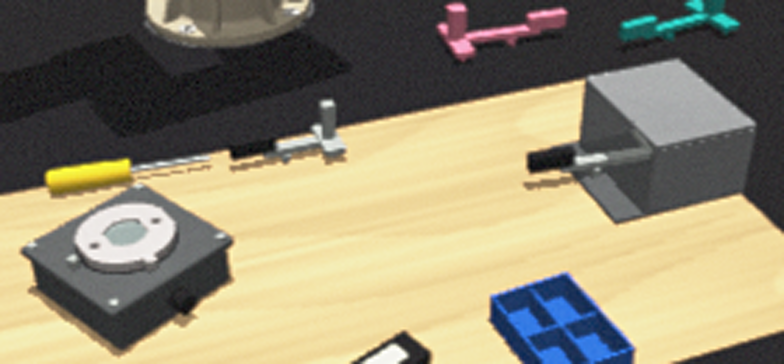

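View pics/sd.png

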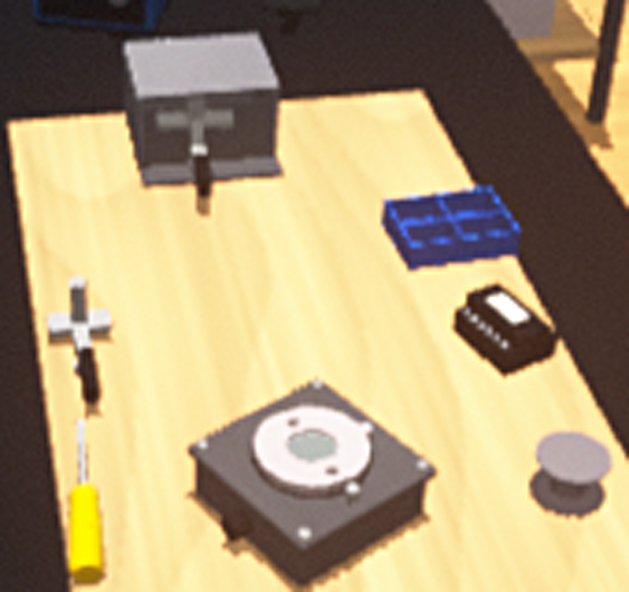

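```bash
cat >> h.py <<'E'
def yaw(s): # world yaw of tool y axis, deg
    r=rot(s["orientation"]); return np.degrees(np.arctan2(r[1,1],r[0,1]))
def go(p,yw,lev=True):
    """print tool-frame shift (cm) & rotvec (deg) from measured pose to TCP p, tool x down, tool y at world yaw yw deg"""
    s=st(); r=rot(s["orientation"]); a=np.radians(yw)
    x=np.array([0,0,-1.]); y=np.array([np.cos(a),np.sin(a),0]); T=np.stack([x,y,np.cross(x,y)],1)
    d=r.T@(np.array(p)-s["tcp_pos"])*100; w=np.degrees(R.from_matrix(r.T@T).as_rotvec())
    print("yaw %.2f"%yaw(s),"shift cm",d.round(2),"rot deg",w.round(2))
E
python3 - <<'E'
from h import *
go([.545,-.213,.16],0)
go([.545,-.213,.16],180)
go([.545,-.213,.16],-45)
E
```

```text
t 0.15 tcp [ 0.2125 -0.5339  0.2036] q [-1.332  0.314  0.045  1.304  0.     1.431] F [0.5 0.2 0.2] gap 0.0852
[[-0.0, 0.37, -0.929], [0.001, -0.929, -0.37], [-1.0, -0.001, -0.0]]
yaw -68.30 shift cm [  4.39 -17.51 -42.75] rot deg [-6.83e+01 -6.00e-02  6.00e-02]
t 0.15 tcp [ 0.2125 -0.5339  0.2036] q [-1.332  0.314  0.045  1.304  0.     1.431] F [0.5 0.2 0.2] gap 0.0852
[[-0.0, 0.37, -0.929], [0.001, -0.929, -0.37], [-1.0, -0.001, -0.0]]
yaw -68.30 shift cm [  4.39 -17.51 -42.75] rot deg [1.117e+02 7.000e-02 6.000e-02]
t 0.15 tcp [ 0.2125 -0.5339  0.2036] q [-1.332  0.314  0.045  1.304  0.     1.431] F [0.5 0.2 0.2] gap 0.0852
[[-0.0, 0.37, -0.929], [0.001, -0.929, -0.37], [-1.0, -0.001, -0.0]]
yaw -68.30 shift cm [  4.39 -17.51 -42.75] rot deg [-23.3   -0.03   0.07]
```

Call:
drive_tool(
  plan=[
    [[0.2, -1.5, -3.6, 0, 0, 0, 1], [0.2, -1.5, -3.6, 0, 0, 0, 1], [0.2, -1.5, -3.6, 0, 0, 0, 1], [0.2, -1.5, -3.6, 0, 0, 0, 1], [0.2, -1.5, -3.6, 0, 0, 0, 1]],
  ],
)

```text
clock: 0.57
tcp_pos: [0.3529, -0.3965, 0.194]
orientation: [-0.133, -0.694, -0.133, 0.695]
wrist_force: [0.7, -0.0, 0.3]
finger_gap: 0.0857
```

Call:
drive_tool(
  plan=[
    [[0.2, -1.5, -3.6, 0, 0, 0, 1], [0.2, -1.5, -3.6, 0, 0, 0, 1], [0.2, -1.5, -3.6, 0, 0, 0, 1], [0.2, -1.5, -3.6, 0, 0, 0, 1], [0.2, -1.5, -3.6, 0, 0, 0, 1]],
  ],
)

```text
clock: 0.98
tcp_pos: [0.4926, -0.2601, 0.184]
orientation: [-0.133, -0.694, -0.133, 0.695]
wrist_force: [0.8, -0.7, -0.4]
finger_gap: 0.0853
```

Call:
drive_tool(
  plan=[
    [[0.2, -1.2, -3.3, -3, 0, 0, 1], [0.2, -1.2, -3.3, -7, 0, 0, 1], [0, 0, 0, -7, 0, 0, 1], [0, 0, 0, -7, 0, 0, 1], [0, 0, 0, -7, 0, 0, 1]],
  ],
)

```text
clock: 1.4
tcp_pos: [0.5432, -0.2126, 0.1796]
orientation: [-0.316, -0.632, -0.317, 0.633]
wrist_force: [0.0, -0.4, -0.7]
finger_gap: 0.0857
```

Call:
drive_tool(
  plan=[
    [[0, 0, 0, -7, 0, 0, 1], [0, 0, 0, -7, 0, 0, 1], [0, 0, 0, -7, 0, 0, 1], [0, 0, 0, -7, 0, 0, 1], [0, 0, 0, -7, 0, 0, 1]],
  ],
)

```text
clock: 1.82
tcp_pos: [0.5426, -0.2136, 0.1799]
orientation: [-0.491, -0.508, -0.492, 0.509]
wrist_force: [0.0, -0.2, 0.2]
finger_gap: 0.0852
```

Call:
drive_tool(
  plan=[
    [[0, 0, 0, -7, 0, 0, 1], [0, 0, 0, -7, 0, 0, 1], [0, 0, 0, -7, 0, 0, 1], [0, 0, 0, -7, 0, 0, 1], [0, 0, 0, -7, 0, 0, 1]],
  ],
)

```text
clock: 2.23
tcp_pos: [0.5426, -0.2136, 0.1799]
orientation: [0.621, 0.337, 0.622, -0.337]
wrist_force: [0.3, -0.0, 0.3]
finger_gap: 0.0854
```

Call:
drive_tool(
  plan=[
    [[0, 0, 0, -7, 0, 0, 1], [0, 0, 0, -7, 0, 0, 1], [0, 0, 0, -7, 0, 0, 1], [0, 0, 0, -7, 0, 0, 1], [0, 0, 0, -7, 0, 0, 1]],
  ],
)

```text
clock: 2.65
tcp_pos: [0.5426, -0.2136, 0.1799]
orientation: [0.694, 0.135, 0.694, -0.135]
wrist_force: [-0.0, -0.3, 0.8]
finger_gap: 0.0853
```

```bash
python3 - <<'E'
from h import *
go([.545,-.213,.17],69)
shot("wrist","w1")
E
```

```text
t 2.65 tcp [ 0.5426 -0.2136  0.1799] q [-0.513  0.337  0.02   1.254 -0.    -0.13 ] F [-0.  -0.3  0.8] gap 0.0853
[[-0.001, 0.374, 0.927], [0.0, 0.927, -0.374], [-1.0, 0.0, -0.001]]
yaw 68.05 shift cm [0.99 0.15 0.2 ] rot deg [-0.95 -0.05 -0.  ]
```

View pics/w1.png

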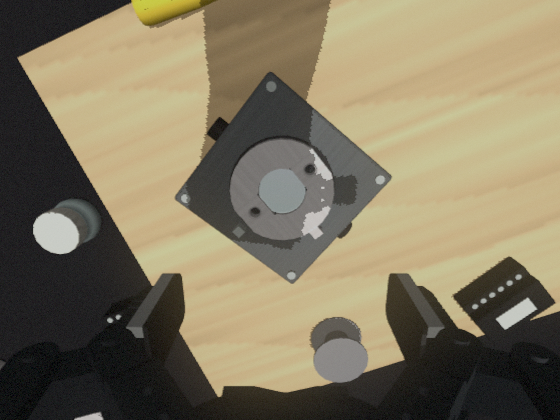

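```bash
python3 - <<'E'
from h import *
a=cv2.imread("pics/w1.png")[120:260,210:360]; cv2.imwrite("pics/w1z.png",cv2.resize(a,None,fx=4,fy=4,interpolation=cv2.INTER_CUBIC))
E
```

```text
(no output)
```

View pics/w1z.png

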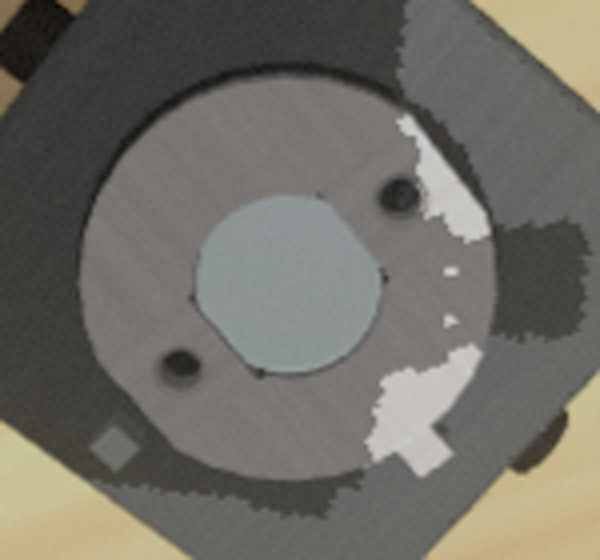

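```bash
python3 - <<'E'
from h import *
import pickle
c=pickle.load(open("pics/w1.pkl","rb"))
f=lambda u,v:(u/4+210-.375,v/4+120-.375)
a=cv2.imread("pics/w1.png"); g=cv2.cvtColor(a,cv2.COLOR_BGR2GRAY)[120:260,210:360]
g=cv2.resize(g,None,fx=4,fy=4,interpolation=cv2.INTER_CUBIC)
for (u,v) in [(400,196),(182,367)]:
    w=g[v-32:v+32,u-32:u+32]; m=(w<95).astype(np.uint8)
    n,l,s,ce=cv2.connectedComponentsWithStats(m); k=1+np.argmax(s[1:,4]); print(s[k],ce[k]+[u-32,v-32])
h1=plane(c,f(400,196),.063);h2=plane(c,f(182,367),.063);n=plane(c,f(430,460),.058)
print(h1,h2,np.linalg.norm(h1-h2),"mid",(h1+h2)/2,"dir",np.degrees(np.arctan2(*(h1-h2)[1::-1])))
m=(h1+h2)/2
print("nose dir",np.degrees(np.arctan2(*(n-m)[1::-1])),np.linalg.norm(n-m))
cs=[plane(c,p,.052) for p in [(271,87),(381,180),(291,276),(185,198)]]
print(np.array(cs).round(4),np.mean(cs,0), np.degrees(np.arctan2(*(cs[0]-cs[3])[1::-1])),np.degrees(np.arctan2(*(cs[1]-cs[2])[1::-1])),np.degrees(np.arctan2(*(cs[1]-cs[0])[1::-1])))
E
```

```text
[   8   10   44   46 1527] [398.40275049 197.24688933]
[   7   12   45   43 1458] [179.61454047 368.37379973]
[ 0.53356585 -0.1875457   0.063     ] [ 0.55103706 -0.24451367  0.063     ] 0.05958684848037832 mid [ 0.54230146 -0.21602968  0.063     ] dir 107.04998093572524
nose dir 14.517673173189756 0.05325393668565272
[[ 0.462  -0.1928  0.052 ]
 [ 0.5688 -0.1336  0.052 ]
 [ 0.6269 -0.2411  0.052 ]
 [ 0.5194 -0.2994  0.052 ]] [ 0.54427471 -0.21673539  0.052     ] 118.29232192307103 118.36879869761935 29.022681631788988
```

Call:
drive_tool(
  plan=[
    [[0.2, 3.6, -1.55, 0, 0, 0, 1], [0.2, 3.6, -1.55, 0, 0, 0, 1], [0.2, 3.6, -1.55, 0, 0, 0, 1], [0.2, 3.6, -1.55, 0, 0, 0, 1], [0.2, 3.6, -1.55, 0, 0, 0, 1]],
  ],
)

```text
clock: 3.12
tcp_pos: [0.5389, -0.0162, 0.17]
orientation: [0.693, 0.138, 0.694, -0.138]
wrist_force: [0.4, -0.1, 0.4]
finger_gap: 0.0852
```

Call:
drive_tool(
  plan=[
    [[0.2, 3.6, -1.55, 0, 0, 0, 1], [0.2, 3.6, -1.55, 0, 0, 0, 1], [0.2, 3.6, -1.55, 0, 0, 0, 1], [0.2, 3.6, -1.55, 0, 0, 0, 1], [0.2, 3.6, -1.55, -7, 0, 0, 1]],
  ],
)

```text
clock: 3.53
tcp_pos: [0.5355, 0.18, 0.1601]
orientation: [0.701, 0.095, 0.701, -0.095]
wrist_force: [0.5, 0.3, -0.3]
finger_gap: 0.0853
```

Call:
drive_tool(
  plan=[
    [[0, 0, 0, -7, 0, 0, 1], [0, 0, 0, -7, 0, 0, 1], [0, 0, 0, -7, 0, 0, 1], [0, 0, 0, -7, 0, 0, 1], [0, 0, 0, -7, 0, 0, 1]],
  ],
)

```text
clock: 3.95
tcp_pos: [0.5357, 0.1784, 0.1599]
orientation: [0.696, -0.122, 0.697, 0.122]
wrist_force: [0.1, -0.2, 0.2]
finger_gap: 0.0849
```

Call:
drive_tool(
  plan=[
    [[0, 0, 0, -7, 0, 0, 1], [0, 0, 0, -7, 0, 0, 1], [0, 0, 0, -7, 0, 0, 1], [0, 0, 0, -7, 0, 0, 1], [0, 0, 0, -7, 0, 0, 1]],
  ],
)

```text
clock: 4.37
tcp_pos: [0.5358, 0.1781, 0.16]
orientation: [0.627, -0.326, 0.628, 0.326]
wrist_force: [0.3, 0.4, -0.1]
finger_gap: 0.0852
```

Call:
drive_tool(
  plan=[
    [[0, 0, 0, -7, 0, 0, 1], [0, 0, 0, -7, 0, 0, 1], [0, 0, 0, -7, 0, 0, 1], [0, 0, 0, -7, 0, 0, 1], [0, 0, 0, -7, 0, 0, 1]],
  ],
)

```text
clock: 4.78
tcp_pos: [0.5358, 0.1781, 0.16]
orientation: [0.5, -0.499, 0.501, 0.5]
wrist_force: [0.4, -0.1, 0.1]
finger_gap: 0.0853
```

```bash
python3 - <<'E'
from h import *
go([.535,.23,.16],180)
shot("wrist","w2")
E
```

```text
t 4.78 tcp [0.5358 0.1781 0.16  ] q [ 0.179  0.31  -0.068  1.194 -0.    -1.39 ] F [ 0.4 -0.1  0.1] gap 0.0853
[[-0.001, -1.0, 0.002], [-0.0, 0.002, 1.0], [-1.0, 0.001, -0.0]]
yaw 179.89 shift cm [-0.    0.09  5.19] rot deg [-0.11 -0.01 -0.03]
```

View pics/w2.png

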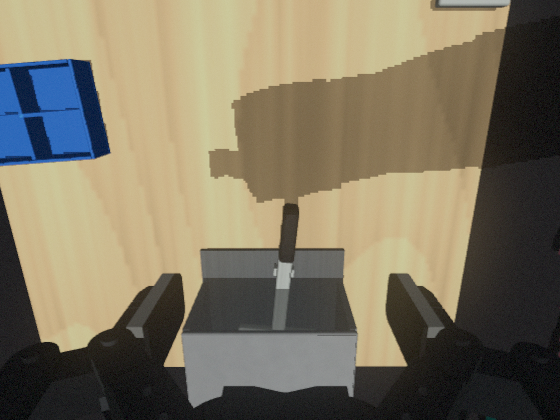

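```bash
python3 - <<'E'
from h import *
import pickle
c=pickle.load(open("pics/w2.pkl","rb"))
for n,p,z in [("tip top",(291,206),.042),("junction",(286,262),.042),("neck at roof",(281.5,320),.025),("plateL",(202,249),.006),("plateR",(344,249),.006),("roofL",(189,331),.088),("roofR",(355,331),.088)]: print(n,plane(c,p,z).round(4))
a=cv2.imread("pics/w2.png")[195:335,190:360]; cv2.imwrite("pics/w2z.png",cv2.resize(a,None,fx=4,fy=4,interpolation=cv2.INTER_CUBIC))
E
```

```text
tip top [0.531  0.1929 0.042 ]
junction [0.5354 0.2466 0.042 ]
neck at roof [0.5401 0.3213 0.025 ]
plateL [0.6202 0.2502 0.006 ]
plateR [0.4766 0.2508 0.006 ]
roofL [0.6155 0.2857 0.088 ]
roofR [0.4789 0.2862 0.088 ]
```

View pics/w2z.png

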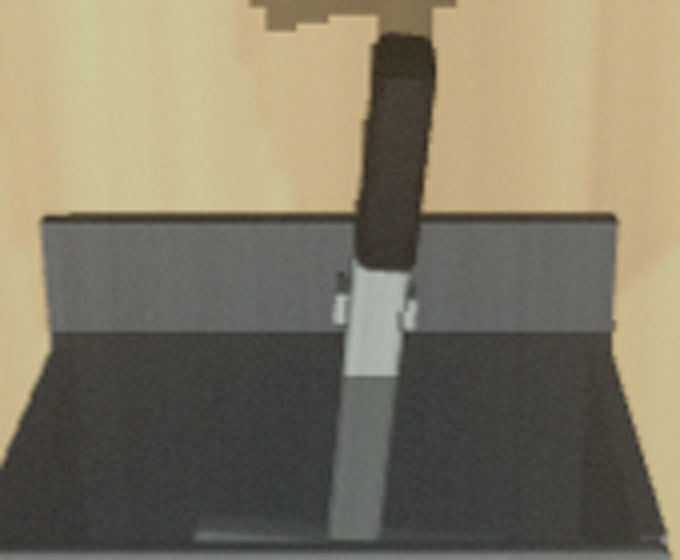

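Call:
drive_tool(
  plan=[
    [[0, 0.3, 2.2, 4, 0, 0, 1], [0, 0, 2.2, 0, 0, 0, 1], [3.5, 0, 0, 0, 0, 0, 1], [3.5, 0, 0, 0, 0, 0, 1], [2.5, 0, 0, 0, 0, 0, 1]],
  ],
)

```text
clock: 5.25
tcp_pos: [0.5337, 0.2224, 0.0629]
orientation: [0.519, -0.48, 0.52, 0.48]
wrist_force: [-0.2, -0.8, -0.2]
finger_gap: 0.0855
```

```bash
python3 - <<'E'
from h import *
go([.533,.222,.012],176)
shot("wrist","w3")
E
```

```text
t 5.25 tcp [0.5337 0.2224 0.0629] q [ 0.256  0.399 -0.187  0.986 -0.    -1.236] F [-0.2 -0.8 -0.2] gap 0.0855
[[-0.001, -0.997, 0.079], [-0.0, 0.079, 0.997], [-1.0, 0.001, -0.001]]
yaw 175.46 shift cm [ 5.09  0.06 -0.04] rot deg [-0.54 -0.03 -0.08]
```

View pics/w3.png

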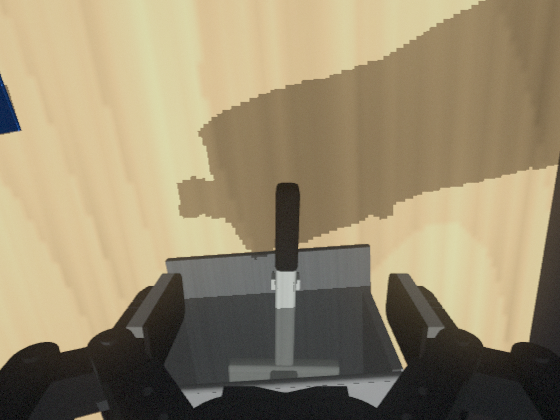

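Call:
drive_tool(
  plan=[
    [[2.5, 0, 0, 0, 0, 0, 1], [2.5, 0, 0, 0, 0, 0, 1], [0, 0, 0, 0, 0, 0, 0], [0, 0, 0, 0, 0, 0, 0], [0, 0, 0, 0, 0, 0, 0]],
  ],
  squeeze=80,
)

```text
clock: 5.72
tcp_pos: [0.5357, 0.2223, 0.0168]
orientation: [0.519, -0.481, 0.518, 0.48]
wrist_force: [0.2, 0.3, 0.4]
finger_gap: 0.0514
```

Call:
drive_tool(
  plan=[
    [[0, 0, 0, 0, 0, 0, 0], [0, 0, 0, 0, 0, 0, 0], [0, 0, 0, 0, 0, 0, 0], [0, 0, 0, 0, 0, 0, 0], [0, 0, 0, 0, 0, 0, 0]],
  ],
)

```text
clock: 6.13
tcp_pos: [0.5351, 0.2221, 0.0158]
orientation: [0.519, -0.481, 0.518, 0.481]
wrist_force: [0.1, -0.3, -0.2]
finger_gap: -0.0002
```

```bash
python3 - <<'E'
from h import *
st()
shot("wrist","w4")
E
```

```text
t 6.13 tcp [0.5351 0.2221 0.0158] q [ 0.255  0.443 -0.248  0.879 -0.    -1.241] F [ 0.1 -0.3 -0.2] gap -0.0002
[[0.001, -0.997, 0.075], [0.0, 0.075, 0.997], [-1.0, -0.001, 0.0]]
```

View pics/w4.png

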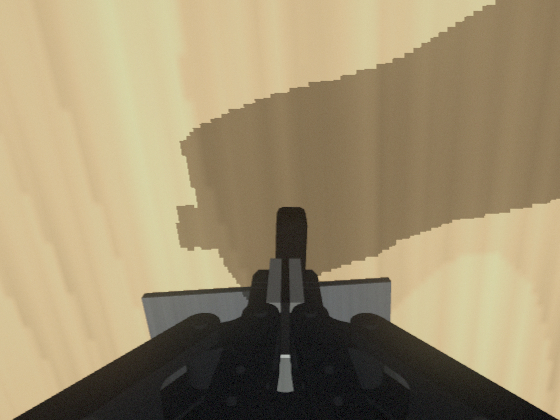

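```bash
python3 - <<'E'
from h import *
import pickle
s=env.get_state(); c=cam("wrist",s)
print("tcp px",proj(c,s["tcp_pos"]),"grasp",proj(c,s["tcp_pos"]+[0,0,.019]))
for z in (.0,.01,.02,.03,.042): print(z,plane(c,(291,208),z).round(4),"left/right w",(plane(c,(306,230),z)-plane(c,(277,230),z)).round(4))
for n in("side","scene"):
    a=shot(n,n+"4"); p=proj(cam(n),s["tcp_pos"]).astype(int);print(n,p)
    b=a[max(0,p[1]-70):p[1]+60,p[0]-80:p[0]+90]; cv2.imwrite(f"pics/{n}4z.png",cv2.resize(b,None,fx=4,fy=4,interpolation=cv2.INTER_CUBIC))
E
```

```text
tcp px [285.98921755 249.04806119] grasp [286.11546363 265.9874532 ]
0.0 [0.5308 0.2046 0.    ] left/right w [-0.0165  0.0013  0.    ]
0.01 [0.5307 0.2012 0.01  ] left/right w [-0.0156  0.0012  0.    ]
0.02 [0.5306 0.1978 0.02  ] left/right w [-0.0147  0.0011  0.    ]
0.03 [0.5305 0.1945 0.03  ] left/right w [-0.0139  0.0011  0.    ]
0.042 [0.5305 0.1904 0.042 ] left/right w [-0.0128  0.001   0.    ]
side [285 200]
scene [326 221]
```

View pics/side4z.png

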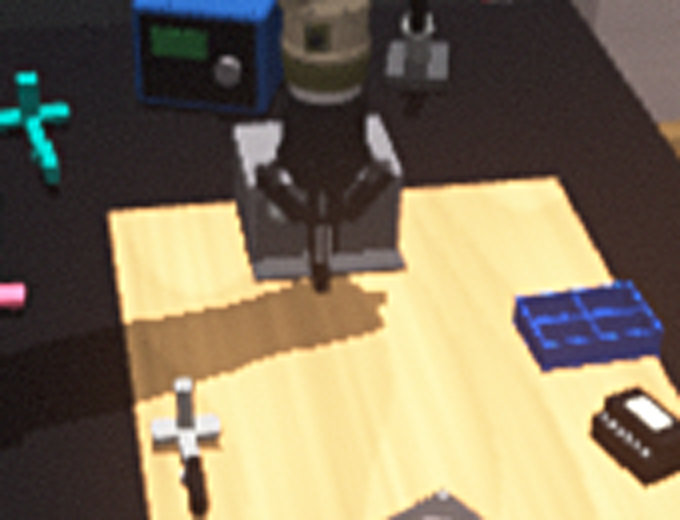

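View pics/scene4z.png

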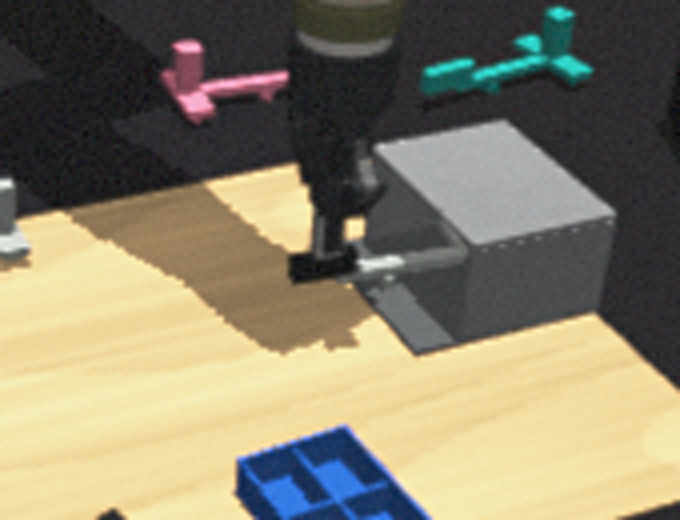

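```bash
python3 - <<'E'
from h import *
import pickle
C=[pickle.load(open(f"pics/w{i}.pkl","rb")) for i in (1,2,3,4)]
c2,c3,c4=C[1:]
print("plate",[plane(c4,p,.006).round(4) for p in [(144,296),(390,280)]], [plane(c3,p,.006).round(4) for p in [(167,260),(369,246)]])
print("tip w2-w3",tri(c2,(291,204),c3,(288,183)),"w3-w4",tri(c3,(288,183),c4,(291,208)))
print("junction w2-w3",tri(c2,(286.5,262),c3,(286,270)))
for c,n in((c2,"w2"),(c3,"w3")):
  for z in(.014,.028,.042): print(n,z,"width", np.linalg.norm(plane(c,(298.5 if n=="w2" else 298.5,220),z)-plane(c,(283 if n=="w2" else 276,220),z)).round(4))
for i in (3,4):
    a=cv2.imread(f"pics/w{i}.png")[170:410,180:400]; cv2.imwrite(f"pics/w{i}z.png",cv2.resize(np.clip(a.astype(float)*1.8,0,255).astype(np.uint8),None,fx=2.5,fy=2.5,interpolation=cv2.INTER_CUBIC))
E
```

```text
plate [array([0.6213, 0.2507, 0.006 ]), array([0.4766, 0.251 , 0.006 ])] [array([0.6213, 0.2508, 0.006 ]), array([0.4768, 0.2515, 0.006 ])]
tip w2-w3 [0.5304615  0.19558823 0.02759072] w3-w4 [0.53045428 0.19582472 0.0262334 ]
junction w2-w3 [0.53512546 0.24291669 0.04859699]
w2 0.014 width 0.0149
w2 0.028 width 0.0142
w2 0.042 width 0.0136
w3 0.014 width 0.015
w3 0.028 width 0.014
w3 0.042 width 0.0131
```

View pics/w4z.png

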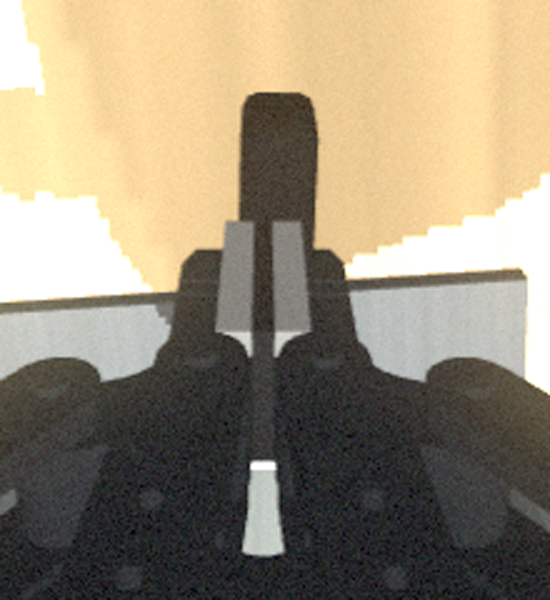

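View pics/w3z.png

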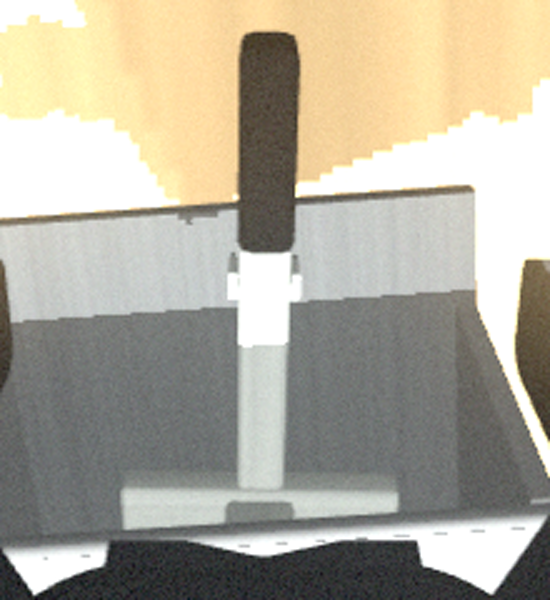

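Call:
drive_tool(
  plan=[
    [[-2, 0, 0, 0, 0, 0, 0], [-2, 0, 0, 0, 0, 0, 0], [-2, 0, 0, 0, 0, 0, 0], [0, 0, 0, 0, 0, 0, 0], [0, 0, 0, 0, 0, 0, 0]],
  ],
)

```text
clock: 6.7
tcp_pos: [0.5359, 0.2224, 0.0765]
orientation: [0.519, -0.481, 0.518, 0.48]
wrist_force: [-0.5, -0.1, -0.8]
finger_gap: -0.0
```

```bash
python3 - <<'E'
from h import *
s=st(); c=cam("wrist",s)
for p in [(0,0,0),(0,0,-.011),(-.013,0,-.011),(-.03,0,-.011)]: print(p,proj(c,s["tcp_pos"]+rot(s["orientation"])@np.array(p)).round(1))
L=[]
a=shot("wrist","w5")
for n in("side","scene"):
    a=shot(n,n+"5"); p=proj(cam(n),s["tcp_pos"]).astype(int);print(n,p)
    b=a[max(0,p[1]-60):p[1]+60,p[0]-50:p[0]+50]; b=cv2.resize(np.clip(b.astype(float)*1.7,0,255).astype(np.uint8),None,fx=4,fy=4,interpolation=cv2.INTER_CUBIC)
    cv2.drawMarker(b,(200,min(p[1],60)*4),(0,0,255),0,12); L.append(b)
cv2.imwrite("pics/both5.png",np.hstack(L))
E
```

```text
t 6.70 tcp [0.5359 0.2224 0.0765] q [ 0.255  0.388 -0.168  1.012 -0.    -1.241] F [-0.5 -0.1 -0.8] gap -0.0000
[[0.003, -0.997, 0.075], [0.001, 0.075, 0.997], [-1.0, -0.003, 0.001]]
(0, 0, 0) [286. 249.]
(0, 0, -0.011) [286.  229.9]
(-0.013, 0, -0.011) [286.1 239.9]
(-0.03, 0, -0.011) [286.3 255.5]
side [285 186]
scene [328 204]
```

View pics/both5.png

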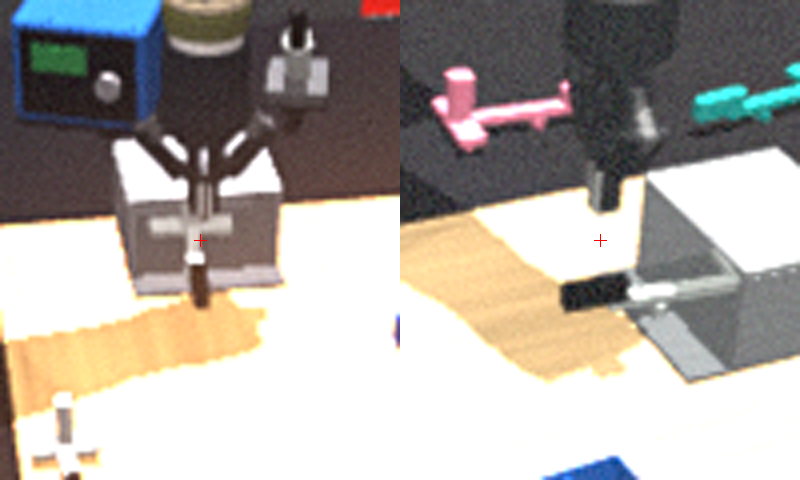

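View pics/w5.png

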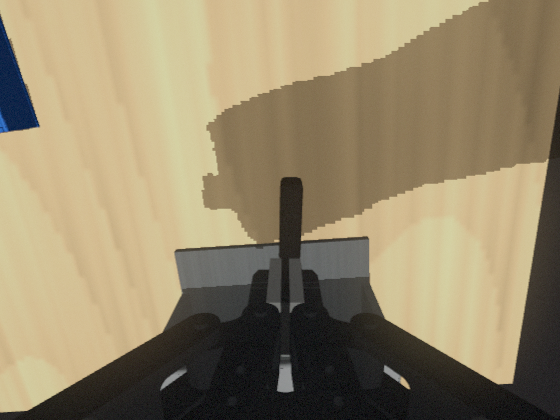

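```bash
python3 - <<'E'
from h import *
c=cam("scene"); s=env.get_state(); t=s["tcp_pos"]
for d in (.02,.025,.03,.035): print(d,[proj(c,t+[dx,dy,d]).round(1) for dx,dy in((0,0),(.007,.011),(.007,-.011))])
a=cv2.imread("pics/scene5.png")[165:225,290:370]; b=cv2.resize(np.clip(a*1.7,0,255).astype(np.uint8),None,fx=9,fy=9,interpolation=cv2.INTER_NEAREST)
cv2.imwrite("pics/s5n.png",b)
c=cam("wrist",s)
for d in (.025,.03,.035): print(d,proj(c,t+rot(s["orientation"])@np.array([-d,0,-.011])).round(1))
E
```

```text
0.02 [array([328.1, 198.7]), array([332.7, 199.2]), array([325.7, 200.6])]
0.025 [array([328.2, 197.2]), array([332.8, 197.7]), array([325.9, 199.1])]
0.03 [array([328.3, 195.7]), array([333. , 196.1]), array([326. , 197.6])]
0.035 [array([328.5, 194.2]), array([333.1, 194.6]), array([326.1, 196.1])]
0.025 [286.2 250.6]
0.03 [286.2 255.5]
0.035 [286.3 260.7]
```

View pics/s5n.png

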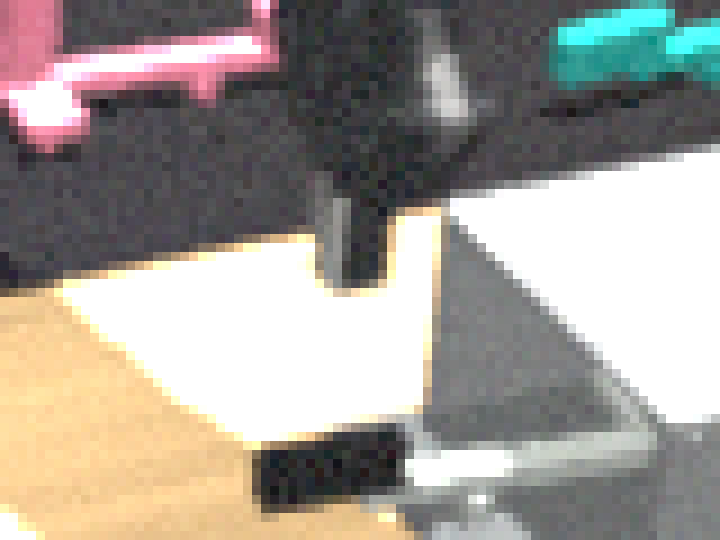

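The fingers shut on nothing, so I compared views. In the scene picture the fingertips (row 197) lie about 30 mm above the reported TCP (row 204), and the wrist view says the same (pad tip at row 258, predicted at 230). The reported TCP is therefore about 3 cm beyond the real fingertips, and I'll go that much deeper.

Call:
drive_tool(
  plan=[
    [[0, 0.3, 0, 0, 0, 0, 1], [0, 0, 0, 0, 0, 0, 1], [0, 0, 0, 0, 0, 0, 1], [0, 0, 0, 0, 0, 0, 1], [0, 0, 0, 0, 0, 0, 1]],
  ],
)

```text
clock: 7.27
tcp_pos: [0.5317, 0.2223, 0.075]
orientation: [0.518, -0.481, 0.519, 0.481]
wrist_force: [0.1, -1.1, 0.1]
finger_gap: 0.0604
```

Call:
drive_tool(
  plan=[
    [[2, 0, 0, 0, 0, 0, 1], [2, 0, 0, 0, 0, 0, 1], [2, 0, 0, 0, 0, 0, 1], [2, 0, 0, 0, 0, 0, 1], [0, 0, 0, 0, 0, 0, 1]],
  ],
)

```text
clock: 7.68
tcp_pos: [0.5287, 0.2214, -0.0085]
orientation: [0.516, -0.48, 0.52, 0.482]
wrist_force: [-0.7, -1.0, 0.8]
finger_gap: 0.085
```

Call:
drive_tool(
  plan=[
    [[0.9, 0, 0, 0, 0, 0, 1], [0, 0, 0, 0, 0, 0, 0], [0, 0, 0, 0, 0, 0, 0], [0, 0, 0, 0, 0, 0, 0], [0, 0, 0, 0, 0, 0, 0]],
  ],
  squeeze=80,
)

```text
clock: 8.1
tcp_pos: [0.5327, 0.2226, -0.0126]
orientation: [0.519, -0.481, 0.518, 0.481]
wrist_force: [-0.1, -1.2, 1.0]
finger_gap: 0.0389
```

Call:
drive_tool(
  plan=[
    [[0, 0, 0, 0, 0, 0, 0], [0, 0, 0, 0, 0, 0, 0], [0, 0, 0, 0, 0, 0, 0], [0, 0, 0, 0, 0, 0, 0], [0, 0, 0, 0, 0, 0, 0]],
  ],
)

```text
clock: 8.52
tcp_pos: [0.5325, 0.2224, -0.013]
orientation: [0.519, -0.481, 0.518, 0.481]
wrist_force: [-1.3, -0.8, 5.4]
finger_gap: 0.0123
```

```bash
python3 - <<'E'
from h import *
st()
shot("wrist","w6")
E
```

```text
t 8.52 tcp [ 0.5325  0.2224 -0.013 ] q [ 0.257  0.47  -0.287  0.813 -0.    -1.239] F [-1.3 -0.8  5.4] gap 0.0123
[[0.001, -0.997, 0.075], [0.0, 0.075, 0.997], [-1.0, -0.001, 0.0]]
```

View pics/w6.png

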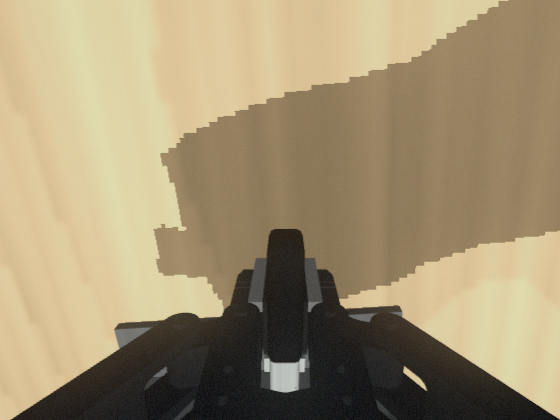

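Call:
drive_tool(
  plan=[
    [[-0.3, 0, 0, 0, 0, 0, 0], [-0.3, 0, 0, 0, 0, 0, 0], [-0.2, 0, 0, 0, 0, 0, 0], [0, 0, -0.5, 0, 0, 0, 0], [0, 0, -1, 0, 0, 0, 0]],
  ],
  squeeze=110,
)

```text
clock: 8.98
tcp_pos: [0.5305, 0.2076, -0.0059]
orientation: [0.518, -0.481, 0.518, 0.481]
wrist_force: [0.4, -0.4, -2.0]
finger_gap: 0.0121
```

```bash
python3 - <<'E'
from h import *
st()
a=shot("side","sd6"); b=a[140:230,230:350]; cv2.imwrite("pics/sd6z.png",cv2.resize(b,None,fx=5,fy=5,interpolation=cv2.INTER_CUBIC))
E
```

```text
t 8.98 tcp [ 0.5305  0.2076 -0.0059] q [ 0.232  0.451 -0.297  0.822 -0.    -1.265] F [ 0.4 -0.4 -2. ] gap 0.0121
[[-0.0, -0.997, 0.073], [-0.0, 0.073, 0.997], [-1.0, 0.0, -0.0]]
```

View pics/sd6z.png

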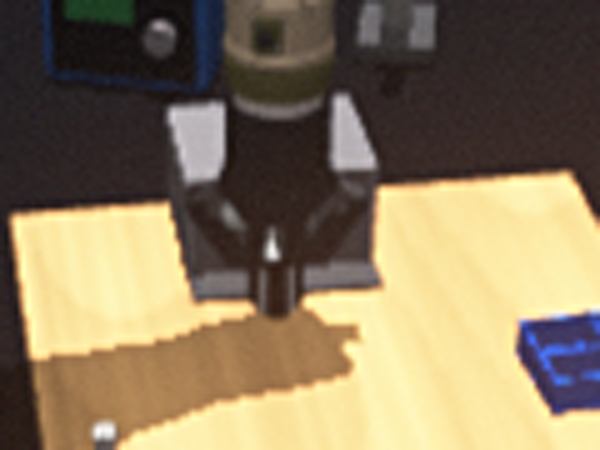

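Call:
drive_tool(
  plan=[
    [[0, 0, -2, 0, 0, 0, 0], [0, 0, -2, 0, 0, 0, 0], [0, 0, -2, 0, 0, 0, 0], [0, 0, -2, 0, 0, 0, 0], [0, 0, -2, 0, 0, 0, 0]],
  ],
)

```text
clock: 9.45
tcp_pos: [0.5225, 0.1061, -0.006]
orientation: [0.518, -0.481, 0.519, 0.481]
wrist_force: [-1.1, 1.6, -1.7]
finger_gap: 0.0123
```

Call:
drive_tool(
  plan=[
    [[0, 0, -2, 0, 0, 0, 0], [0, 0, -2, 0, 0, 0, 0], [0, 0, -1.5, 0, 0, 0, 0], [0, 0, 0, 0, 0, 0, 0], [0, 0, 0, 0, 0, 0, 0]],
  ],
)

```text
clock: 9.87
tcp_pos: [0.5187, 0.0517, -0.0059]
orientation: [0.519, -0.48, 0.519, 0.48]
wrist_force: [-0.1, 0.0, -2.1]
finger_gap: 0.0122
```

```bash
python3 - <<'E'
from h import *
st()
L=[]
a=shot("side","sd7"); L.append(a[150:240,220:340])
a=shot("scene","sc7"); L.append(a[160:250,270:390])
cv2.imwrite("pics/b7.png",cv2.resize(np.hstack(L),None,fx=3.3,fy=3.3,interpolation=cv2.INTER_CUBIC))
E
```

```text
t 9.87 tcp [ 0.5187  0.0517 -0.0059] q [-0.055  0.374 -0.423  0.774  0.    -1.548] F [-0.1  0.  -2.1] gap 0.0122
[[-0.0, -0.997, 0.077], [0.0, 0.077, 0.997], [-1.0, 0.0, 0.0]]
```

View pics/b7.png

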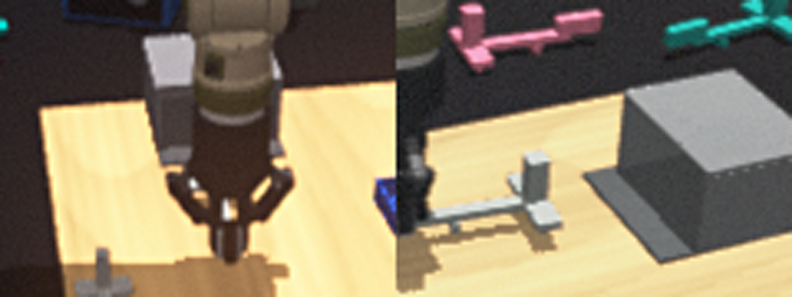

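Call:
drive_tool(
  plan=[
    [[0.5, 0, 0, 0, 0, 0, 0], [0.4, 0, 0, 0, 0, 0, 0], [0.3, 0, 0, 0, 0, 0, 0], [0, 0, 0, 0, 0, 0, 0], [0, 0, 0, 0, 0, 0, 0]],
  ],
)

```text
clock: 10.38
tcp_pos: [0.5187, 0.0532, -0.0181]
orientation: [0.518, -0.481, 0.518, 0.481]
wrist_force: [-0.4, -0.2, -1.7]
finger_gap: 0.0119
```

Call:
drive_tool(
  plan=[
    [[0.1, 0, 0, 0, 0, 0, 0], [0, 0, 0, 0, 0, 0, 0], [0, 0, 0, 0, 0, 0, 0], [0, 0, 0, 0, 0, 0, 0], [0, 0, 0, 0, 0, 0, 0]],
  ],
  squeeze=20,
)

```text
clock: 10.8
tcp_pos: [0.5191, 0.0529, -0.0186]
orientation: [0.518, -0.481, 0.518, 0.481]
wrist_force: [0.2, 0.2, -0.4]
finger_gap: 0.0125
```

Call:
drive_tool(
  plan=[
    [[0, 0, 0, 0, 0, 0, 1], [0, 0, 0, 0, 0, 0, 1], [0, 0, 0, 0, 0, 0, 1], [0, 0, 0, 0, 0, 0, 1], [0, 0, 0, 0, 0, 0, 1]],
  ],
)

```text
clock: 11.22
tcp_pos: [0.5192, 0.0527, -0.0186]
orientation: [0.518, -0.481, 0.518, 0.481]
wrist_force: [0.3, 0.3, 0.4]
finger_gap: 0.0722
```

Call:
drive_tool(
  plan=[
    [[-2, 0, 0, 0, 0, 0, 1], [-3, 0, 0, 0, 0, 0, 1], [-3, 0, 0, 0, 0, 0, 1], [-3, 0, 0, 0, 0, 0, 1], [-3, 0, 0, 0, 0, 0, 1]],
  ],
)

```text
clock: 11.63
tcp_pos: [0.5188, 0.0528, 0.1227]
orientation: [0.518, -0.481, 0.518, 0.481]
wrist_force: [0.7, 0.9, -0.7]
finger_gap: 0.0852
```

```bash
python3 - <<'E'
from h import *
st()
shot("wrist","w8")
E
```

```text
t 11.63 tcp [0.5188 0.0528 0.1227] q [-0.053  0.25  -0.244  1.077 -0.    -1.548] F [ 0.7  0.9 -0.7] gap 0.0852
[[-0.0, -0.997, 0.075], [-0.0, 0.075, 0.997], [-1.0, 0.0, -0.0]]
```

View pics/w8.png

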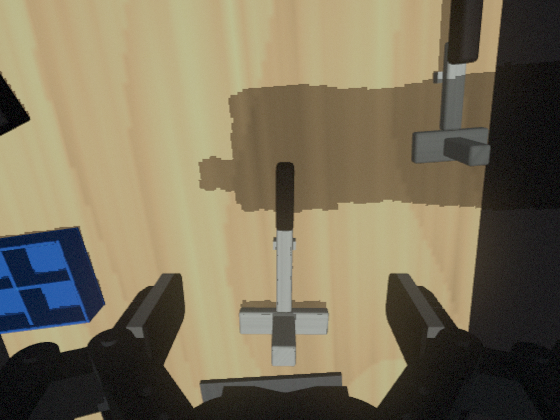

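Call:
drive_tool(
  plan=[
    [[-0.5, 0, 2.5, 0, 0, 0, 1], [-0.5, 0, 2.5, 0, 0, 0, 1], [-0.5, 0, 2.5, 0, 0, 0, 1], [-0.5, 0, 2.5, 0, 0, 0, 1], [0, 0, 0, 0, 0, 0, 1]],
  ],
)

```text
clock: 12.1
tcp_pos: [0.5273, 0.1561, 0.1422]
orientation: [0.518, -0.482, 0.516, 0.482]
wrist_force: [-0.4, -0.5, 0.3]
finger_gap: 0.0854
```

```bash
python3 - <<'E'
from h import *
st()
shot("wrist","w9")
a=cv2.imread("pics/w9.png")[100:320,180:400];cv2.imwrite("pics/w9z.png",cv2.resize(a,None,fx=2.7,fy=2.7,interpolation=cv2.INTER_CUBIC))
E
```

```text
t 12.10 tcp [0.5273 0.1561 0.1422] q [ 1.410e-01  2.880e-01 -1.420e-01  1.138e+00  1.000e-03 -1.359e+00] F [-0.4 -0.5  0.3] gap 0.0854
[[0.002, -0.997, 0.071], [0.002, 0.071, 0.997], [-1.0, -0.002, 0.002]]
```

View pics/w9z.png

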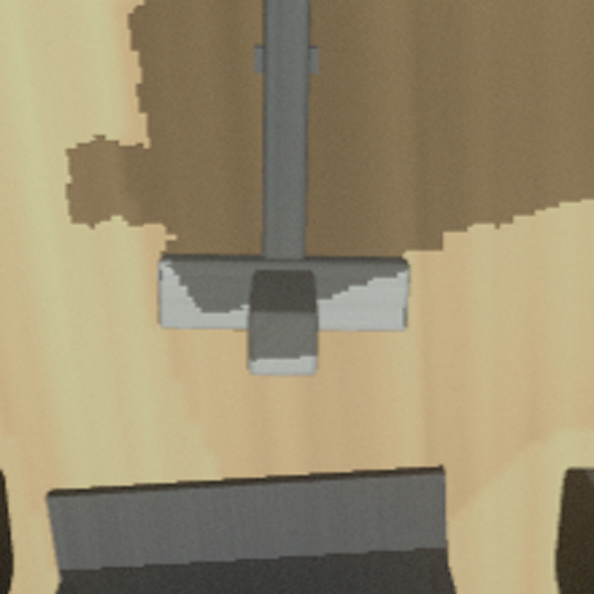

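```bash
python3 - <<'E'
from h import *
import pickle
c=pickle.load(open("pics/w9.pkl","rb")); f=lambda u,v:((u+.5)/2.7+180-.5,(v+.5)/2.7+100-.5)
h=[plane(c,f(*p),.061) for p in [(248.5,312),(317.5,312),(316.5,375),(249.5,375)]]
print(np.array(h).round(4),np.mean(h,0).round(4))
b=[plane(c,f(*p),.019) for p in [(160.5,328),(407,330)]]
v=b[0]-b[1]; print(np.array(b).round(4),np.linalg.norm(v),"spanner y yaw", np.degrees(np.arctan2(-v[1],-v[0])))
m=(b[0]+b[1])/2; print(m)
n=[plane(c,f(*p),.019) for p in [(285.5,10),(285,250)]]; w=n[1]-n[0]; print(n,"s",np.degrees(np.arctan2(w[1],w[0])))
st()
E
```

```text
[[0.5387 0.1655 0.061 ]
 [0.5194 0.1669 0.061 ]
 [0.5208 0.1861 0.061 ]
 [0.5401 0.1847 0.061 ]] [0.5298 0.1758 0.061 ]
[[0.571  0.184  0.019 ]
 [0.4898 0.1906 0.019 ]] 0.08147147277086085 spanner y yaw 175.39547107879366
[0.53043669 0.18729752 0.019     ]
[array([0.52260564, 0.08632315, 0.019     ]), array([0.52807886, 0.16023692, 0.019     ])] s 85.76504629062087
t 12.15 tcp [0.5269 0.1543 0.1416] q [ 0.139  0.288 -0.144  1.137  0.    -1.36 ] F [ 1.1 -0.4  0.5] gap 0.0855
[[0.001, -0.997, 0.072], [0.0, 0.072, 0.997], [-1.0, -0.001, 0.0]]
```

Call:
drive_tool(
  plan=[
    [[0, -0.1, 2.1, 0, 0, 0, 1], [3, 0, 0, 0, 0, 0, 1], [3, 0, 0, 0, 0, 0, 1], [3, 0, 0, 0, 0, 0, 1], [0, 0, 0, 0, 0, 0, 1]],
  ],
)

```text
clock: 12.57
tcp_pos: [0.5242, 0.1716, 0.0453]
orientation: [0.515, -0.479, 0.522, 0.483]
wrist_force: [-1.1, -0.8, -1.2]
finger_gap: 0.0853
```

```bash
python3 - <<'E'
from h import *
go([.5297,.1755,-.002],175.6)
shot("wrist","w10")
E
```

```text
t 12.57 tcp [0.5242 0.1716 0.0453] q [ 1.710e-01  3.760e-01 -2.710e-01  9.340e-01 -1.000e-03 -1.324e+00] F [-1.1 -0.8 -1.2] gap 0.0853
[[-0.01, -0.997, 0.076], [-0.002, 0.076, 0.997], [-1.0, 0.01, -0.003]]
yaw 175.66 shift cm [ 4.73 -0.56  0.44] rot deg [ 0.06 -0.18 -0.58]
```

View pics/w10.png

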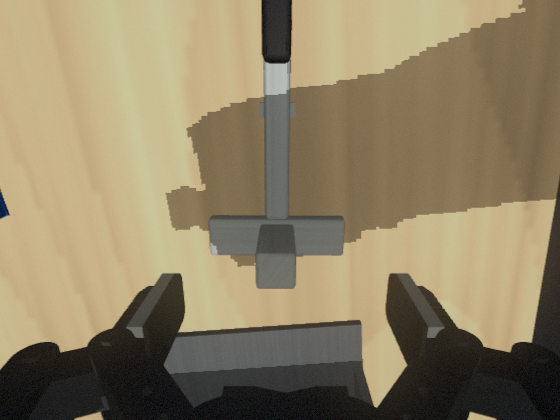

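Call:
drive_tool(
  plan=[
    [[1, 0, 0, 0, 0, 0, 1], [1, 0, 0, 0, 0, 0, 1], [0, 0, 0, 0, 0, 0, 1], [0, 0, 0, 0, 0, 0, 1], [0, 0, 0, 0, 0, 0, 1]],
  ],
)

```text
clock: 13.03
tcp_pos: [0.5298, 0.1734, 0.0321]
orientation: [0.519, -0.481, 0.518, 0.481]
wrist_force: [-0.2, 0.6, -0.1]
finger_gap: 0.0852
```

```bash
python3 - <<'E'
from h import *
go([.5297,.1755,-.002],175.6)
shot("wrist","w11")
E
```

```text
t 13.03 tcp [0.5298 0.1734 0.0321] q [ 0.172  0.39  -0.287  0.893 -0.    -1.323] F [-0.2  0.6 -0.1] gap 0.0852
[[0.001, -0.997, 0.075], [0.0, 0.075, 0.997], [-1.0, -0.001, 0.0]]
yaw 175.70 shift cm [3.41 0.03 0.21] rot deg [0.1  0.01 0.08]
```

View pics/w11.png

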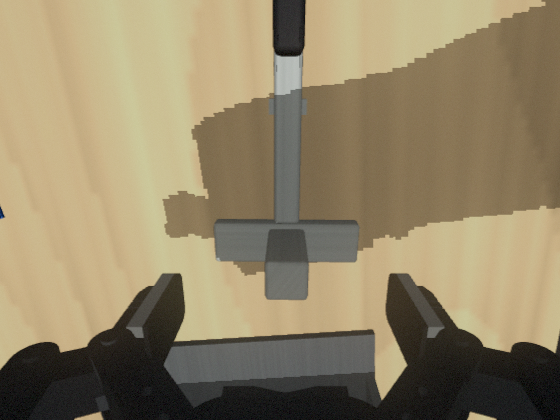

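Call:
drive_tool(
  plan=[
    [[1.2, 0, 0.2, 0, 0, 0, 1], [1.2, 0, 0, 0, 0, 0, 1], [1, 0, 0, 0, 0, 0, 1], [0, 0, 0, 0, 0, 0, 1], [0, 0, 0, 0, 0, 0, 0.3]],
  ],
  squeeze=60,
)

```text
clock: 13.5
tcp_pos: [0.5288, 0.1753, -0.003]
orientation: [0.518, -0.481, 0.519, 0.481]
wrist_force: [-0.3, 0.6, 0.6]
finger_gap: 0.0756
```

Call:
drive_tool(
  plan=[
    [[0, 0, 0, 0, 0, 0, 0], [0, 0, 0, 0, 0, 0, 0], [0, 0, 0, 0, 0, 0, 0], [0, 0, 0, 0, 0, 0, 0], [0, 0, 0, 0, 0, 0, 0]],
  ],
  squeeze=60,
)

```text
clock: 13.92
tcp_pos: [0.5295, 0.1754, -0.0022]
orientation: [0.519, -0.481, 0.518, 0.481]
wrist_force: [-0.8, 0.9, 2.2]
finger_gap: 0.0189
```

Call:
drive_tool(
  plan=[
    [[0, 0, 0, 0, 0, 0, 0], [0, 0, 0, 0, 0, 0, 0], [0, 0, 0, 0, 0, 0, 0], [0, 0, 0, 0, 0, 0, 0], [0, 0, 0, 0, 0, 0, 0]],
  ],
  squeeze=120,
)

```text
clock: 14.33
tcp_pos: [0.5296, 0.1755, -0.0021]
orientation: [0.519, -0.481, 0.518, 0.481]
wrist_force: [-1.6, -0.3, 5.4]
finger_gap: 0.0186
```

```bash
python3 - <<'E'
from h import *
st()
shot("wrist","w12")
E
```

```text
t 14.33 tcp [ 0.5296  0.1755 -0.0021] q [ 0.176  0.427 -0.326  0.817 -0.    -1.32 ] F [-1.6 -0.3  5.4] gap 0.0186
[[0.001, -0.997, 0.075], [0.0, 0.075, 0.997], [-1.0, -0.001, 0.0]]
```

View pics/w12.png

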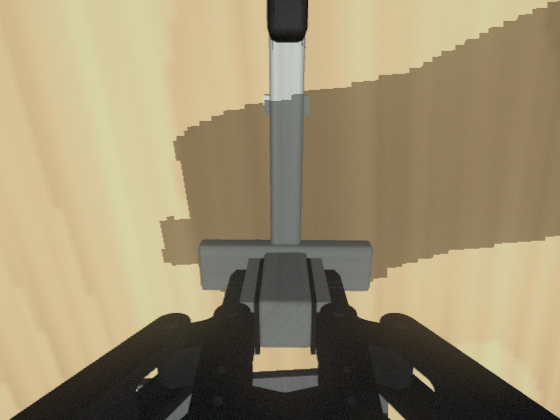

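Call:
drive_tool(
  plan=[
    [[-1, 0, 0, 0, 0, 0, 0], [-2.5, 0, 0, 0, 0, 0, 0], [-2.5, 0, 0, 0, 0, 0, 0], [-2.5, 0, 0, 0, 0, 0, 0], [-2.5, 0, 0, 0, 0, 0, 0]],
  ],
)

```text
clock: 14.8
tcp_pos: [0.5286, 0.1752, 0.1083]
orientation: [0.518, -0.481, 0.519, 0.481]
wrist_force: [0.6, 0.3, -2.7]
finger_gap: 0.0188
```

```bash
python3 - <<'E'
from h import *
go([.60,-.198,.11],107)
shot("wrist","w13")
a=shot("scene","sc13"); cv2.imwrite("pics/sc13z.png",cv2.resize(a[120:260,230:410],None,fx=4,fy=4,interpolation=cv2.INTER_CUBIC))
E
```

```text
t 14.80 tcp [0.5286 0.1752 0.1083] q [ 0.176  0.326 -0.176  1.07  -0.    -1.32 ] F [ 0.6  0.3 -2.7] gap 0.0188
[[-0.001, -0.997, 0.075], [-0.0, 0.075, 0.997], [-1.0, 0.001, -0.0]]
yaw 175.71 shift cm [ -0.17  -9.91 -36.68] rot deg [ 6.871e+01 -6.000e-02 -4.000e-02]
```

View pics/sc13z.png

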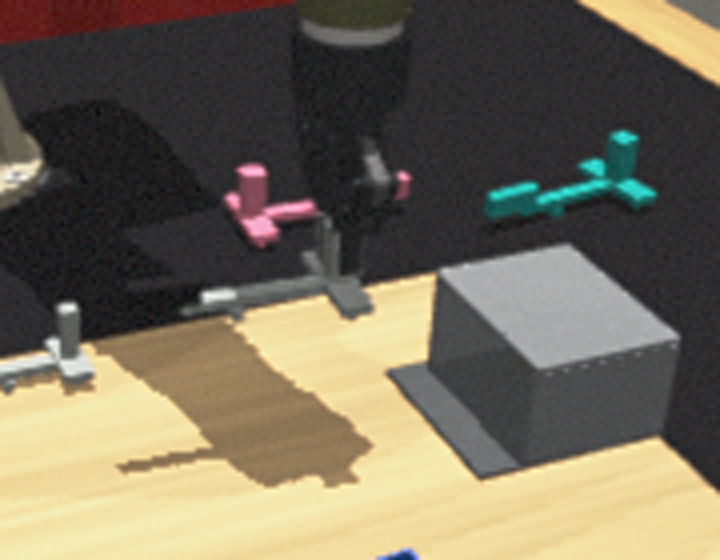

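View pics/w13.png

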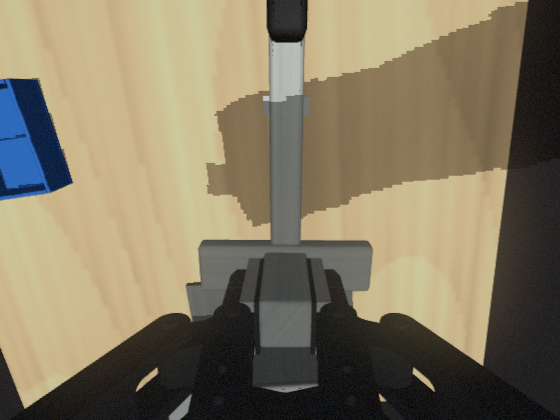

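Call:
drive_tool(
  plan=[
    [[0, -0.8, -3, 0, 0, 0, 0], [0, -0.8, -3, 0, 0, 0, 0], [0, -0.8, -3, 0, 0, 0, 0], [0, -0.8, -3, 0, 0, 0, 0], [0, -0.8, -3, 0, 0, 0, 0]],
  ],
)

```text
clock: 15.32
tcp_pos: [0.557, 0.0216, 0.106]
orientation: [0.518, -0.48, 0.519, 0.482]
wrist_force: [0.4, -0.3, -2.2]
finger_gap: 0.0188
```

Call:
drive_tool(
  plan=[
    [[0, -0.8, -3, 0, 0, 0, 0], [0, -0.8, -3, 0, 0, 0, 0], [0, -0.8, -3, 0, 0, 0, 0], [0, -0.8, -3, 0, 0, 0, 0], [0, -0.8, -3, 0, 0, 0, 0]],
  ],
)

```text
clock: 15.73
tcp_pos: [0.5857, -0.131, 0.1059]
orientation: [0.518, -0.48, 0.519, 0.482]
wrist_force: [0.4, -0.3, -1.6]
finger_gap: 0.0189
```

Call:
drive_tool(
  plan=[
    [[0, -0.9, -3, 0, 0, 0, 0], [0, -0.9, -3, 0, 0, 0, 0], [0, 0, -0.7, 6, 0, 0, 0], [0, 0, 0, 6, 0, 0, 0], [0, 0, 0, 6, 0, 0, 0]],
  ],
)

```text
clock: 16.15
tcp_pos: [0.5984, -0.1989, 0.1054]
orientation: [0.588, -0.391, 0.589, 0.393]
wrist_force: [-0.7, 0.1, -2.1]
finger_gap: 0.0188
```

Call:
drive_tool(
  plan=[
    [[0, 0, 0, 7, 0, 0, 0], [0, 0, 0, 7, 0, 0, 0], [0, 0, 0, 7, 0, 0, 0], [0, 0, 0, 7, 0, 0, 0], [0, 0, 0, 7, 0, 0, 0]],
  ],
)

```text
clock: 16.57
tcp_pos: [0.5985, -0.1975, 0.1057]
orientation: [0.678, -0.196, 0.68, 0.198]
wrist_force: [-0.7, 0.1, -2.4]
finger_gap: 0.0187
```

Call:
drive_tool(
  plan=[
    [[0, 0, 0, 7, 0, 0, 0], [0, 0, 0, 7, 0, 0, 0], [0, 0, 0, 1.7, 0, 0, 0], [0, 0, 0, 0, 0, 0, 0], [0, 0, 0, 0, 0, 0, 0]],
  ],
)

```text
clock: 16.98
tcp_pos: [0.5988, -0.1976, 0.1061]
orientation: [0.699, -0.105, 0.7, 0.105]
wrist_force: [0.3, 0.2, -1.8]
finger_gap: 0.0189
```

```bash
python3 - <<'E'
from h import *
go([.60,-.198,.11],107)
a=shot("wrist","w14"); cv2.imwrite("pics/w14z.png",cv2.resize(a[80:300,170:400],None,fx=3,fy=2.7,interpolation=cv2.INTER_CUBIC))
E
```

```text
t 16.98 tcp [ 0.5988 -0.1976  0.1061] q [-0.446  0.464  0.026  1.135 -0.    -0.744] F [ 0.3  0.2 -1.8] gap 0.0189
[[-0.002, -0.294, 0.956], [0.001, 0.956, 0.294], [-1.0, 0.001, -0.001]]
yaw 107.08 shift cm [-0.39 -0.07  0.1 ] rot deg [ 0.08 -0.08 -0.07]
```

View pics/w14.png

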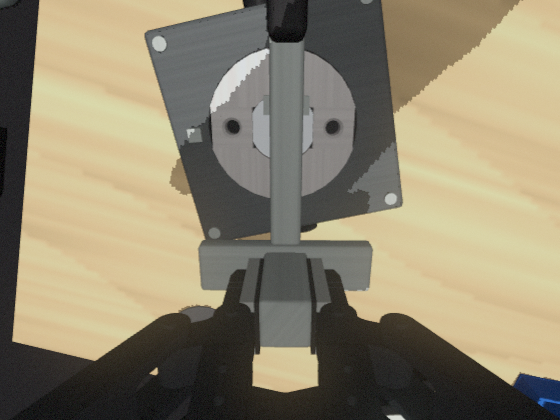

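```bash
python3 - <<'E'
from h import *
import pickle
c=pickle.load(open("pics/w14.pkl","rb")); s=env.get_state()
g=cv2.cvtColor(cv2.imread("pics/w14.png"),cv2.COLOR_BGR2GRAY)
P=[]
for u,v in[(233,127),(333,127)]:
    w=cv2.resize(g[v-12:v+13,u-12:u+13],None,fx=8,fy=8,interpolation=cv2.INTER_CUBIC)
    for th in (60,75,90):
        m=(w<th).astype(np.uint8); n,l,q,ce=cv2.connectedComponentsWithStats(m); k=l[100,100]; 
        print(th,k,q[k],(ce[k]+.5)/8-.5+[u-12,v-12])
    P.append((ce[k]+.5)/8-.5+[u-12,v-12])
print(w.min(),np.median(w))
rt=rot(s["orientation"])
h=[plane(c,p,.063) for p in P]; print(np.array(h).round(4),np.linalg.norm(h[0]-h[1]),"mid",(h[0]+h[1])/2)
v=h[1]-h[0]; print("yaw",np.degrees(np.arctan2(v[1],v[0])),"tool",yaw(s))
print("mid rel tcp tool axes cm",rt.T@((h[0]+h[1])/2-s["tcp_pos"])*100)
cv2.imwrite("pics/w14b.png",cv2.resize(g[225:360,185:390],None,fx=3.8,fy=3.8,interpolation=cv2.INTER_CUBIC))
E
```

```text
60 1 [  46   41  103  107 8328] [232.77533622 126.31400096]
75 1 [  40   39  112  113 9439] [232.57693479 126.36907379]
90 1 [   34    37   120   118 11071] [232.22478209 126.52834545]
60 1 [  40   45  100  105 8126] [331.87698437 126.71558885]
75 1 [  37   42  112  112 9446] [332.1150487  126.79537635]
90 1 [   34    39   120   118 10955] [332.36042332 126.95816408]
31 125.0
[[ 0.5512 -0.2451  0.063 ]
 [ 0.534  -0.188   0.063 ]] 0.059665383346369415 mid [ 0.54262478 -0.21655966  0.063     ]
yaw 106.76209975773261 tool 107.07220025379583
mid rel tcp tool axes cm [ 4.34061109 -0.15302297 -5.93013426]
```

View pics/w14b.png

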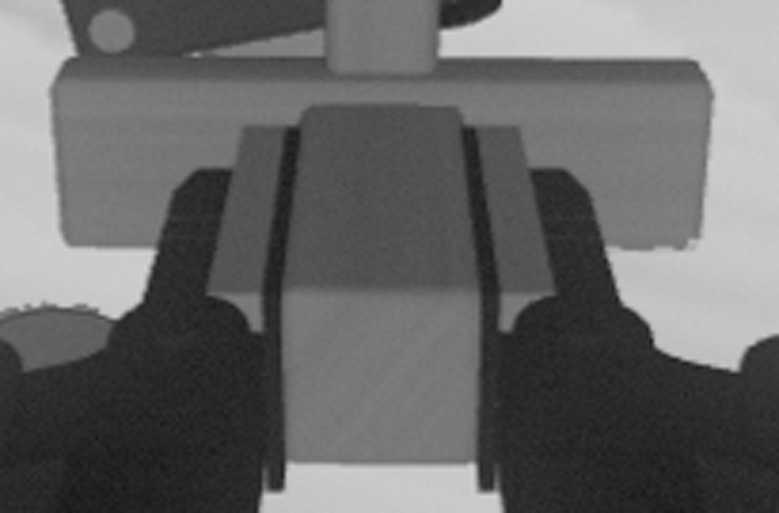

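```bash
python3 - <<'E'
from h import *
import pickle
c=pickle.load(open("pics/w14.pkl","rb")); s=env.get_state(); rt=rot(s["orientation"]); t=s["tcp_pos"]
for n,p,dz in [("bar fl",(202.4,289.5),.021),("bar fr",(370.2,290),.021),("hub bl",(185+285/3.8,301.3),.063),("hub br",(185+478/3.8,301.3),.063),("hub fl",(185+287/3.8,346.6),.063),("hub fr",(185+477/3.8,346.6),.063)]:
    print(n,(rt.T@(plane(c,p,t[2]+dz)-t)*1000).round(1))
st()
E
```

```text
bar fl [-21.1 -40.2  11.8]
bar fr [-21.   41.3  12.3]
hub bl [-63.   -9.   -9.1]
hub br [-63.   9.  -9.]
hub fl [-63.   -9.3  10.3]
hub fr [-63.    9.3  10.4]
t 17.03 tcp [ 0.5989 -0.1977  0.1063] q [-0.446  0.464  0.026  1.135 -0.    -0.744] F [-1.1 -0.4 -1.6] gap 0.0187
[[-0.001, -0.294, 0.956], [0.001, 0.956, 0.294], [-1.0, 0.001, -0.001]]
```

Call:
drive_tool(
  plan=[
    [[0, 0, -2, 0.3, 0, 0, 0], [0, -0.1, -2, 0, 0, 0, 0], [0, -0.1, -1.9, 0, 0, 0, 0], [0, 0, 0, 0, 0, 0, 0], [0, 0, 0, 0, 0, 0, 0]],
  ],
)

```text
clock: 17.45
tcp_pos: [0.5429, -0.2171, 0.1073]
orientation: [0.7, -0.102, 0.7, 0.103]
wrist_force: [0.4, -0.4, -1.4]
finger_gap: 0.0186
```

Call:
drive_tool(
  plan=[
    [[1, 0, 0, 0, 0, 0, 0], [1, 0, 0, 0, 0, 0, 0], [1, 0, 0, 0, 0, 0, 0], [0.5, 0, 0, 0, 0, 0, 0], [0, 0, 0, 0, 0, 0, 0]],
  ],
)

```text
clock: 17.87
tcp_pos: [0.5424, -0.2158, 0.0697]
orientation: [0.698, -0.102, 0.701, 0.104]
wrist_force: [-0.1, 0.3, -1.9]
finger_gap: 0.0182
```

Call:
drive_tool(
  plan=[
    [[0, 0, 0, 0, 0, 0, 0], [0, 0, 0, 0, 0, 0, 0], [0, 0, 0, 0, 0, 0, 0], [0, 0, 0, 0, 0, 0, 0], [0, 0, 0, 0, 0, 0, 0]],
  ],
)

```text
clock: 18.28
tcp_pos: [0.5439, -0.2171, 0.0728]
orientation: [0.7, -0.103, 0.699, 0.102]
wrist_force: [0.1, 0.2, -1.8]
finger_gap: 0.0189
```

```bash
python3 - <<'E'
from h import *
r=np.array([.5426,-.2166]); s=env.get_state(); R_=rot(s["orientation"])
off=R_@np.array([0,.0002,.0003]); go([r[0]-off[0],r[1]-off[1],.052],106.8)
a=shot("wrist","w15"); b=shot("side","sd15")
cv2.imwrite("pics/sd15z.png",cv2.resize(b[210:320,240:400],None,fx=4.5,fy=4.5,interpolation=cv2.INTER_CUBIC))
E
```

```text
t 18.28 tcp [ 0.5439 -0.2171  0.0728] q [-0.517  0.402 -0.156  1.011 -0.    -0.808] F [ 0.1  0.2 -1.8] gap 0.0189
[[0.001, -0.287, 0.958], [-0.001, 0.958, 0.287], [-1.0, -0.001, 0.001]]
yaw 106.70 shift cm [ 2.08  0.07 -0.14] rot deg [-0.1   0.04  0.04]
```

View pics/w15.png

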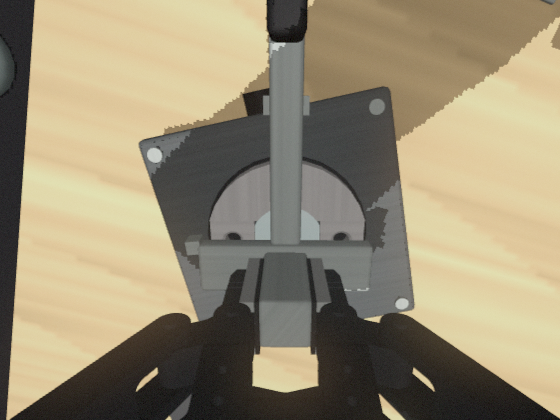

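View pics/sd15z.png

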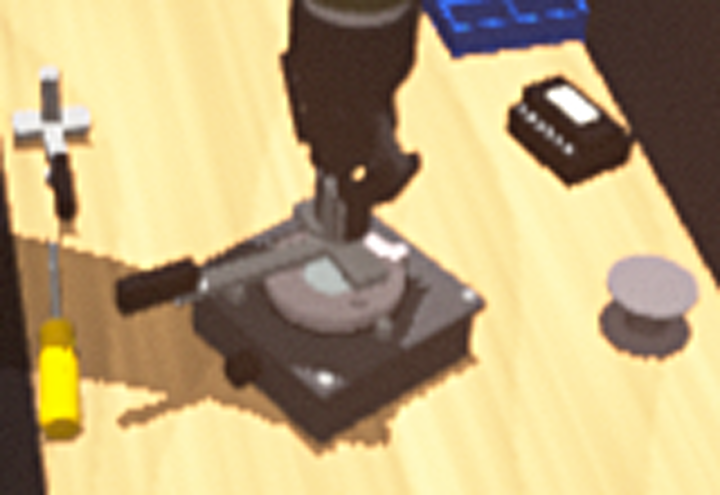

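Call:
drive_tool(
  plan=[
    [[0, 0.07, -0.14, 0, 0, 0, 0], [0.5, 0, 0, 0, 0, 0, 0], [0.4, 0, 0, 0, 0, 0, 0], [0, 0, 0, 0, 0, 0, 0], [0, 0, 0, 0, 0, 0, 0]],
  ],
)

```text
clock: 18.8
tcp_pos: [0.5415, -0.2164, 0.0626]
orientation: [0.699, -0.102, 0.7, 0.103]
wrist_force: [1.4, -0.2, -1.8]
finger_gap: 0.0187
```

Call:
drive_tool(
  plan=[
    [[0, 0, 0, 0, 0, 0, 0], [0, 0, 0, 0, 0, 0, 0], [0, 0, 0, 0, 0, 0, 0], [0, 0, 0, 0, 0, 0, 0], [0, 0, 0, 0, 0, 0, 0]],
  ],
)

```text
clock: 19.22
tcp_pos: [0.5422, -0.2167, 0.0634]
orientation: [0.7, -0.103, 0.7, 0.103]
wrist_force: [-0.5, 0.1, -1.9]
finger_gap: 0.0189
```

```bash
python3 - <<'E'
from h import *
go([.5426-.0003,-.2166-.0003,.052],106.8)
E
```

```text
t 19.22 tcp [ 0.5422 -0.2167  0.0634] q [-0.518  0.407 -0.174  0.99  -0.    -0.809] F [-0.5  0.1 -1.9] gap 0.0189
[[0.0, -0.287, 0.958], [-0.0, 0.958, 0.287], [-1.0, -0.0, 0.0]]
yaw 106.70 shift cm [ 1.14 -0.02  0.01] rot deg [-0.1   0.01  0.02]
```

Within 0.2 mm laterally. Next I lower it into the holes.

Call:
drive_tool(
  plan=[
    [[0.2, 0, 0, 0, 0, 0, 0], [0.2, 0, 0, 0, 0, 0, 0], [0.2, 0, 0, 0, 0, 0, 0], [0, 0, 0, 0, 0, 0, 0], [0, 0, 0, 0, 0, 0, 0]],
  ],
)

```text
clock: 19.63
tcp_pos: [0.5418, -0.2165, 0.057]
orientation: [0.699, -0.103, 0.7, 0.103]
wrist_force: [-0.0, -0.2, -1.4]
finger_gap: 0.0184
```

Call:
drive_tool(
  plan=[
    [[0.2, 0, 0, 0, 0, 0, 0], [0.1, 0, 0, 0, 0, 0, 0], [0, 0, 0, 0, 0, 0, 0], [0, 0, 0, 0, 0, 0, 0], [0, 0, 0, 0, 0, 0, 0]],
  ],
)

```text
clock: 20.05
tcp_pos: [0.5421, -0.2167, 0.0543]
orientation: [0.7, -0.103, 0.7, 0.103]
wrist_force: [-0.0, 0.5, -1.4]
finger_gap: 0.0188
```

```bash
python3 - <<'E'
from h import *
go([.5426-.0003,-.2166-.0003,.052],106.8)
print(env.get_state()["ft_torque"])
a=shot("wrist","w16"); b=shot("scene","sc16")
cv2.imwrite("pics/sc16z.png",cv2.resize(b[190:300,100:260],None,fx=4.5,fy=4.5,interpolation=cv2.INTER_CUBIC))
E
```

```text
t 20.05 tcp [ 0.5421 -0.2167  0.0543] q [-0.518  0.415 -0.186  0.97  -0.    -0.809] F [-0.   0.5 -1.4] gap 0.0188
[[0.0, -0.287, 0.958], [-0.0, 0.958, 0.287], [-1.0, -0.0, 0.0]]
yaw 106.70 shift cm [ 0.23 -0.03  0.02] rot deg [-0.1   0.    0.01]
[-0.01516184 -0.08405505  0.00369393]
```

View pics/w16.png

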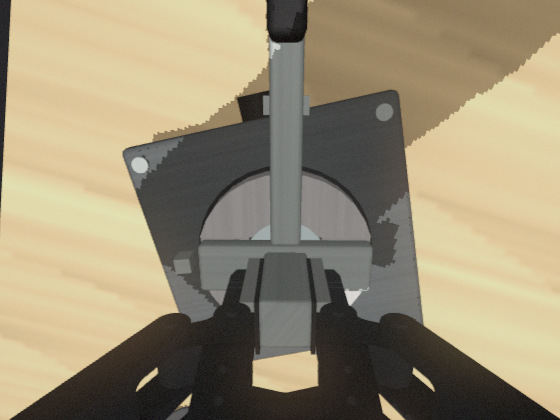

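View pics/sc16z.png

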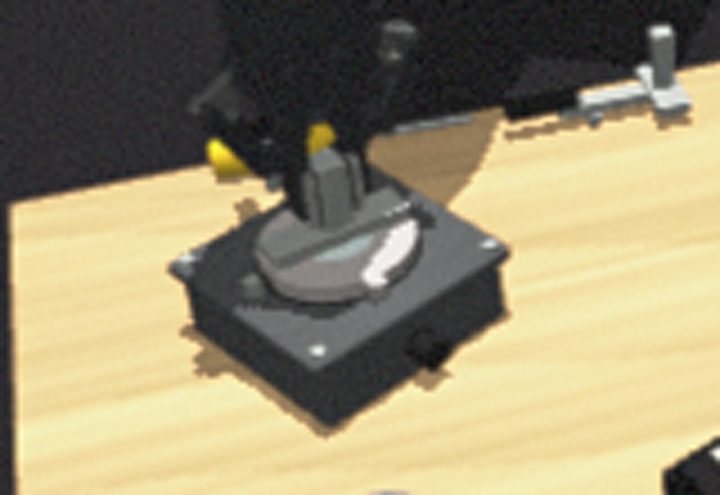

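Call:
drive_tool(
  plan=[
    [[0.15, 0, 0, 0, 0, 0, 0], [0, 0, 0, 0, 0, 0, 0], [0, 0, 0, 0, 0, 0, 0], [0, 0, 0, 0, 0, 0, 0], [0, 0, 0, 1, 0, 0, 0]],
  ],
)

```text
clock: 20.57
tcp_pos: [0.542, -0.2166, 0.0528]
orientation: [0.7, -0.096, 0.701, 0.096]
wrist_force: [-0.6, 0.0, -2.1]
finger_gap: 0.0188
```

Call:
drive_tool(
  plan=[
    [[0, 0, 0, 3, 0, 0, 0], [0, 0, 0, 3, 0, 0, 0], [0, 0, 0, 3, 0, 0, 0], [0, 0, 0, 3, 0, 0, 0], [0, 0, 0, 3, 0, 0, 0]],
  ],
)

```text
clock: 20.98
tcp_pos: [0.5423, -0.2165, 0.0528]
orientation: [0.707, -0.003, 0.707, 0.003]
wrist_force: [-1.3, 4.7, -9.1]
finger_gap: 0.0186
```

```bash
python3 - <<'E'
from h import *
go([.5426,-.2166,.052],91)
print(env.get_state()["ft_torque"])
a=shot("wrist","w17")
E
```

```text
t 20.98 tcp [ 0.5423 -0.2165  0.0528] q [-0.517  0.416 -0.188  0.966  0.    -0.527] F [-1.3  4.7 -9.1] gap 0.0186
[[0.0, -0.01, 1.0], [0.0, 1.0, 0.01], [-1.0, 0.0, 0.0]]
yaw 90.56 shift cm [ 0.08 -0.01  0.03] rot deg [-0.44  0.03 -0.01]
[0.38608581 1.84435659 0.32578633]
```

View pics/w17.png

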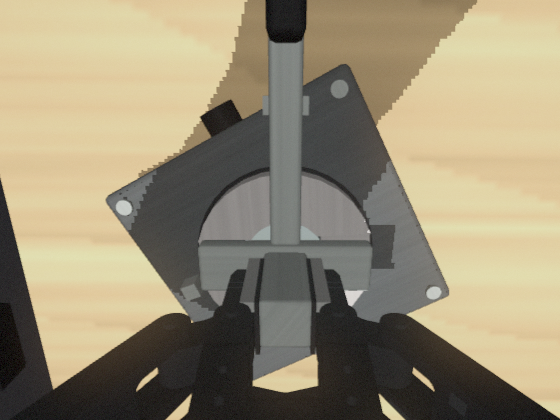

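Call:
drive_tool(
  plan=[
    [[0, 0, 0, 0, 0, 0, 0], [0, 0, 0, 0, 0, 0, 0], [0, 0, 0, 0, 0, 0, 0], [0, 0, 0, 0, 0, 0, 0], [0, 0, 0, 0, 0, 0, 0]],
  ],
)

```text
clock: 21.45
tcp_pos: [0.5421, -0.2167, 0.0528]
orientation: [0.707, -0.004, 0.707, 0.004]
wrist_force: [0.2, -1.6, -0.9]
finger_gap: 0.0184
```

```bash
python3 - <<'E'
from h import *
st()
print(env.get_state()["ft_torque"])
a=shot("wrist","w18"); b=shot("scene","sc18"); d=shot("side","sd18")
cv2.imwrite("pics/b18.png",cv2.resize(np.hstack([b[190:290,110:260],d[220:320,240:390]]),None,fx=2.66,fy=2.66,interpolation=cv2.INTER_CUBIC))
E
```

```text
t 21.45 tcp [ 0.5421 -0.2167  0.0528] q [-0.518  0.416 -0.188  0.966 -0.    -0.53 ] F [ 0.2 -1.6 -0.9] gap 0.0184
[[0.0, -0.013, 1.0], [-0.0, 1.0, 0.013], [-1.0, -0.0, 0.0]]
[-0.01705909 -0.81663867  0.07027214]
```

View pics/b18.png

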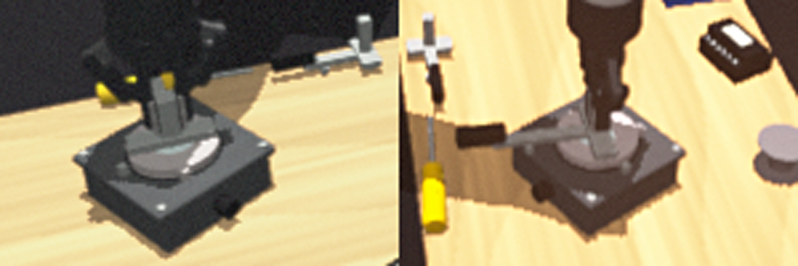

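Call:
drive_tool(
  plan=[
    [[0, 0, 0, 3, 0, 0, 0], [0, 0, 0, 3, 0, 0, 0], [0, 0, 0, 3, 0, 0, 0], [0, 0, 0, 3, 0, 0, 0], [0, 0, 0, 3, 0, 0, 0]],
  ],
)

```text
clock: 22.02
tcp_pos: [0.5424, -0.2164, 0.0527]
orientation: [0.702, 0.089, 0.701, -0.088]
wrist_force: [2.4, 2.7, -7.1]
finger_gap: 0.0186
```

Call:
drive_tool(
  plan=[
    [[0, 0, 0, 3, 0, 0, 0], [0, 0, 0, 3, 0, 0, 0], [0, 0, 0, 3, 0, 0, 0], [0, 0, 0, 3, 0, 0, 0], [0, 0, 0, 3, 0, 0, 0]],
  ],
)

```text
clock: 22.43
tcp_pos: [0.5438, -0.2171, 0.0534]
orientation: [0.685, 0.179, 0.683, -0.179]
wrist_force: [4.7, -1.2, -0.0]
finger_gap: 0.0184
```

Call:
drive_tool(
  plan=[
    [[0, 0, 0, 3, 0, 0, 0], [0, 0, 0, 3, 0, 0, 0], [0, 0, 0, 3, 0, 0, 0], [0, 0, 0, 3, 0, 0, 0], [0, 0, 0, 3, 0, 0, 0]],
  ],
)

```text
clock: 22.85
tcp_pos: [0.543, -0.2171, 0.0532]
orientation: [0.655, 0.267, 0.654, -0.267]
wrist_force: [-0.2, 0.9, -2.9]
finger_gap: 0.0186
```

```bash
python3 - <<'E'
from h import *
go([.5426,-.2166,.052],33)
print(env.get_state()["ft_torque"])
a=shot("wrist","w19")
E
```

```text
t 22.85 tcp [ 0.543  -0.2171  0.0532] q [-0.518  0.416 -0.187  0.965 -0.     0.257] F [-0.2  0.9 -2.9] gap 0.0186
[[0.002, 0.7, 0.714], [-0.001, 0.714, -0.7], [-1.0, 0.001, 0.002]]
yaw 45.60 shift cm [ 0.11  0.01 -0.06] rot deg [12.6   0.11 -0.04]
[0.5109439 0.344982  0.3605383]
```

View pics/w19.png

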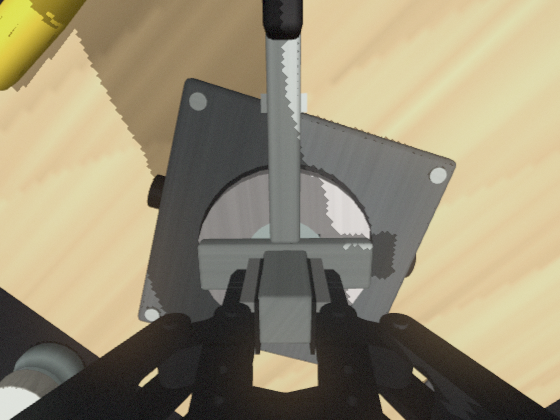

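Call:
drive_tool(
  plan=[
    [[0, 0, 0, 3, 0, 0, 0], [0, 0, 0, 2, 0, 0, 0], [0, 0, 0, 2, 0, 0, 0], [0, 0, 0, 2, 0, 0, 0], [0, 0, 0, 1, 0, 0, 0]],
  ],
)

```text
clock: 23.32
tcp_pos: [0.5427, -0.2171, 0.0531]
orientation: [0.63, 0.322, 0.629, -0.323]
wrist_force: [2.0, -2.5, -0.3]
finger_gap: 0.0183
```

Call:
drive_tool(
  plan=[
    [[0, 0, 0, 1, 0, 0, 0], [0, 0, 0, 1, 0, 0, 0], [0, 0, 0, 0, 0, 0, 0], [0, 0, 0, 0, 0, 0, 0], [0, 0, 0, 0, 0, 0, 0]],
  ],
)

```text
clock: 23.73
tcp_pos: [0.5426, -0.2173, 0.0532]
orientation: [0.624, 0.333, 0.623, -0.334]
wrist_force: [-1.2, -3.9, -1.7]
finger_gap: 0.0183
```

```bash
python3 - <<'E'
from h import *
go([.5426,-.2166,.052],33)
print(env.get_state()["ft_torque"])
E
```

```text
t 23.73 tcp [ 0.5426 -0.2173  0.0532] q [-0.518  0.416 -0.187  0.966 -0.001  0.464] F [-1.2 -3.9 -1.7] gap 0.0183
[[0.001, 0.832, 0.555], [-0.001, 0.555, -0.832], [-1.0, 0.0, 0.002]]
yaw 33.72 shift cm [ 0.12  0.03 -0.06] rot deg [ 0.72  0.1  -0.01]
[-0.54394821 -0.00439568  0.29932807]
```

Torque is still about 0.3 N m, so the stop hasn't been met yet. I continue in small steps.

Call:
drive_tool(
  plan=[
    [[0, 0, 0, 1, 0, 0, 0], [0, 0, 0, 1, 0, 0, 0], [0, 0, 0, 0.5, 0, 0, 0], [0, 0, 0, 0, 0, 0, 0], [0, 0, 0, 0, 0, 0, 0]],
  ],
)

```text
clock: 24.15
tcp_pos: [0.5424, -0.217, 0.053]
orientation: [0.616, 0.347, 0.616, -0.347]
wrist_force: [3.2, -3.4, -2.5]
finger_gap: 0.0187
```

```bash
python3 - <<'E'
from h import *
go([.5426,-.2166,.052],33)
print(env.get_state()["ft_torque"])
a=shot("scene","sc20"); b=shot("side","sd20");w=shot("wrist","w20")
cv2.imwrite("pics/b20.png",cv2.resize(np.hstack([a[200:290,120:250],b[230:320,250:380]]),None,fx=3,fy=3,interpolation=cv2.INTER_CUBIC))
E
```

```text
t 24.15 tcp [ 0.5424 -0.217   0.053 ] q [-0.518  0.416 -0.188  0.966 -0.     0.509] F [ 3.2 -3.4 -2.5] gap 0.0187
[[0.001, 0.856, 0.517], [-0.001, 0.517, -0.856], [-1.0, 0.0, 0.001]]
yaw 31.16 shift cm [ 0.1   0.04 -0.02] rot deg [-1.84  0.05 -0.01]
[-0.40156798 -0.49331923  0.11198336]
```

View pics/b20.png

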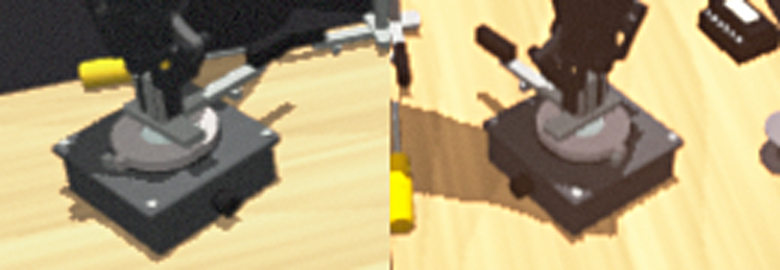

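View pics/w20.png

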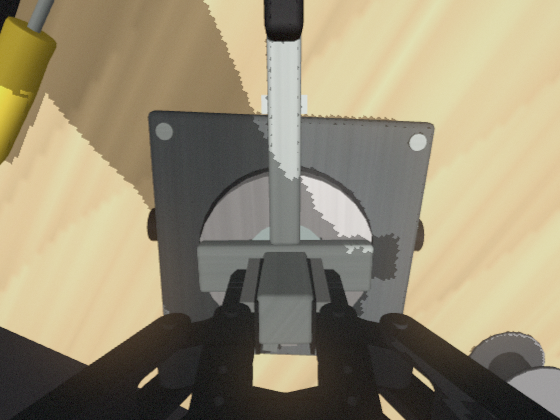

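Call:
drive_tool(
  plan=[
    [[0, 0, 0, 1, 0, 0, 0], [0, 0, 0, 1, 0, 0, 0], [0, 0, 0, 0, 0, 0, 0], [0, 0, 0, 0, 0, 0, 0], [0, 0, 0, 0, 0, 0, 0]],
  ],
)

```text
clock: 24.72
tcp_pos: [0.5426, -0.2174, 0.053]
orientation: [0.611, 0.357, 0.609, -0.358]
wrist_force: [4.3, -5.7, 3.1]
finger_gap: 0.0183
```

```bash
python3 - <<'E'
from h import *
go([.5426,-.2166,.052],33)
print(env.get_state()["ft_torque"])
E
```

```text
t 24.72 tcp [ 0.5426 -0.2174  0.053 ] q [-0.518  0.416 -0.188  0.965 -0.001  0.543] F [ 4.3 -5.7  3.1] gap 0.0183
[[0.001, 0.873, 0.488], [-0.002, 0.488, -0.873], [-1.0, 0.0, 0.002]]
yaw 29.21 shift cm [ 0.1   0.04 -0.07] rot deg [-3.79  0.11  0.  ]
[-1.01963071 -1.03055894  0.1502782 ]
```

Call:
drive_tool(
  plan=[
    [[0, 0, 0, 1, 0, 0, 0], [0, 0, 0, 0.5, 0, 0, 0], [0, 0, 0, 0, 0, 0, 0], [0, 0, 0, 0, 0, 0, 0], [0, 0, 0, 0, 0, 0, 0]],
  ],
)

```text
clock: 25.13
tcp_pos: [0.5427, -0.2174, 0.053]
orientation: [0.606, 0.365, 0.605, -0.366]
wrist_force: [3.6, -3.6, -0.6]
finger_gap: 0.0181
```

```bash
python3 - <<'E'
from h import *
go([.5426,-.2166,.052],33)
print(env.get_state()["ft_torque"],env.get_state()["tau"].round(2))
w=shot("wrist","w21")
E
```

```text
t 25.13 tcp [ 0.5427 -0.2174  0.053 ] q [-0.518  0.416 -0.187  0.965 -0.001  0.569] F [ 3.6 -3.6 -0.6] gap 0.0181
[[0.001, 0.885, 0.465], [-0.001, 0.465, -0.885], [-1.0, 0.0, 0.002]]
yaw 27.73 shift cm [ 0.1   0.03 -0.07] rot deg [-5.27  0.1  -0.01]
[-0.95006522 -0.76295219  0.65844886] [  0.97 -50.59  24.24   2.24   0.64   0.63]
```

View pics/w21.png

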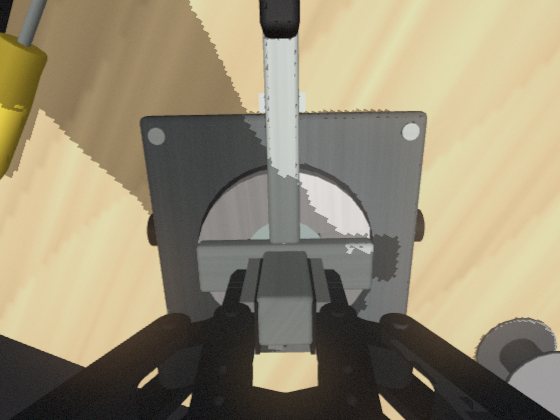

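Call:
drive_tool(
  plan=[
    [[0, 0, 0, 0, 0, 0, 0], [0, 0, 0, -1, 0, 0, 0], [0, 0, 0, -1, 0, 0, 0], [0, 0, 0, 0, 0, 0, 0], [0, 0, 0, 0, 0, 0, 0]],
  ],
)

```text
clock: 25.6
tcp_pos: [0.5413, -0.2156, 0.0526]
orientation: [0.611, 0.356, 0.612, -0.355]
wrist_force: [2.8, -2.3, 6.3]
finger_gap: 0.0184
```

Call:
drive_tool(
  plan=[
    [[-0.3, 0, 0, 0, 0, 0, 0], [-0.5, 0, 0, 0, 0, 0, 0], [-0.5, 0, 0, 0, 0, 0, 0], [-1, 0, 0, 0, 0, 0, 0], [-2, 0, 0, 0, 0, 0, 0]],
  ],
)

```text
clock: 26.02
tcp_pos: [0.5398, -0.2153, 0.0944]
orientation: [0.609, 0.355, 0.613, -0.355]
wrist_force: [0.3, -0.1, -2.2]
finger_gap: 0.0185
```

Call:
drive_tool(
  plan=[
    [[-1, 0, 1.5, 0, 0, 0, 0], [0, 0, 2, 0, 0, 0, 0], [0, 0, 2, 0, 0, 0, 0], [0, 0, 0, 0, 0, 0, 0], [0, 0, 0, 0, 0, 0, 0]],
  ],
)

```text
clock: 26.43
tcp_pos: [0.5692, -0.2649, 0.1061]
orientation: [0.611, 0.356, 0.611, -0.355]
wrist_force: [-0.6, 0.5, -1.9]
finger_gap: 0.0183
```

```bash
python3 - <<'E'
from h import *
st()
w=shot("wrist","w22"); cv2.imwrite("pics/w22z.png",cv2.resize(w[40:260,140:430],None,fx=2.7,fy=2.7,interpolation=cv2.INTER_CUBIC))
E
```

```text
t 26.43 tcp [ 0.5692 -0.2649  0.1061] q [-0.563  0.457  0.016  1.13   0.     0.49 ] F [-0.6  0.5 -1.9] gap 0.0183
[[-0.0, 0.869, 0.495], [0.0, 0.495, -0.869], [-1.0, -0.0, -0.001]]
```

View pics/w22z.png

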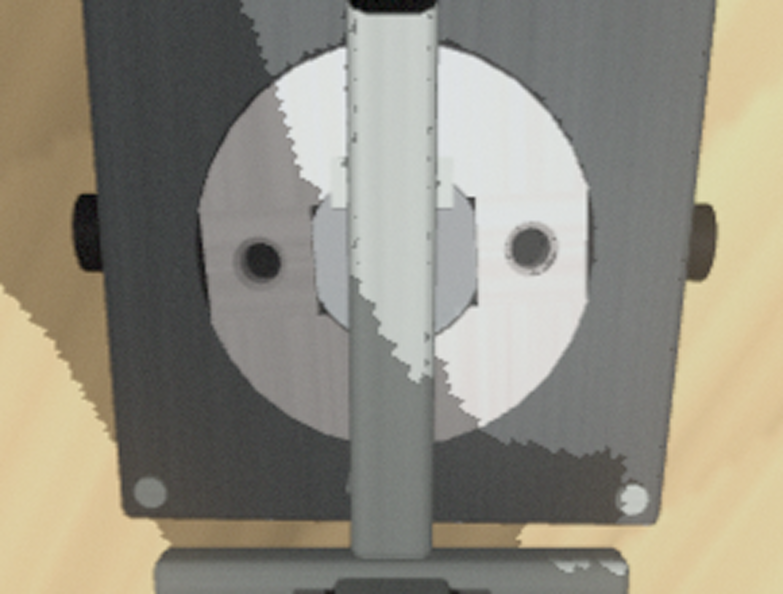

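```bash
python3 - <<'E'
from h import *
import pickle
c=pickle.load(open("pics/w22.pkl","rb")); f=lambda u,v:((u+.5)/2.7+140-.5,(v+.5)/2.7+40-.5)
a=plane(c,f(259,262),.063);b=plane(c,f(530,248),.063); y=np.degrees(np.arctan2(*(b-a)[1::-1])); print(np.linalg.norm(a-b),(a+b)/2,y)
p=plane(c,f(150,492),.052);q=plane(c,f(633,498),.052); h=np.degrees(np.arctan2(*(q-p)[1::-1])); print("housing edge",h)
for hx in (h,28.7): print("turn rad",np.radians(hx+90-y))
E
```

```text
0.06023472530021549 [ 0.54270423 -0.21646385  0.063     ] 32.4965340178577
housing edge 28.819789158720084
turn rad 1.50662502324717
turn rad 1.5045343080193105
```

Call:
drive_tool(
  plan=[
    [[0, 1.4, -2.5, 0, 0, 0, 0], [0, 1.4, -2.5, 0, 0, 0, 0], [0, 1.4, -2.5, 0, 0, 0, 0], [0, 1.4, -2.5, 0, 0, 0, 0], [0, 1.4, -2.5, 0, 0, 0, 0]],
  ],
)

```text
clock: 26.9
tcp_pos: [0.5667, -0.1189, 0.1059]
orientation: [0.611, 0.355, 0.612, -0.355]
wrist_force: [0.3, 0.1, -2.5]
finger_gap: 0.0184
```

Call:
drive_tool(
  plan=[
    [[0, 1.4, -2.5, 0, 0, 0, 0], [0, 1.4, -2.5, 0, 0, 0, 0], [0, 1.4, -2.5, 0, 0, 0, 0], [0, 1.4, -2.5, 0, 0, 0, 0], [0, 1.4, -2.3, 0, 0, 0, 0]],
  ],
)

```text
clock: 27.32
tcp_pos: [0.5661, 0.0228, 0.106]
orientation: [0.611, 0.355, 0.612, -0.355]
wrist_force: [-0.4, -0.2, -2.6]
finger_gap: 0.0189
```

Call:
drive_tool(
  plan=[
    [[2, 0, 0, 0, 0, 0, 0], [2.5, 0, 0, 0, 0, 0, 0], [2.5, 0, 0, 0, 0, 0, 0], [1, 0, 0, 0, 0, 0, 0], [0, 0, 0, 0, 0, 0, 0]],
  ],
)

```text
clock: 27.73
tcp_pos: [0.5643, 0.0213, 0.0232]
orientation: [0.609, 0.354, 0.614, -0.356]
wrist_force: [-0.6, -0.4, -2.5]
finger_gap: 0.0183
```

Call:
drive_tool(
  plan=[
    [[0, 0, 0, 0, 0, 0, 0], [0, 0, 0, 0, 0, 0, 0], [0, 0, 0, 0, 0, 0, 0], [0, 0, 0, 0, 0, 0, 0], [0, 0, 0, 0, 0, 0, 0]],
  ],
)

```text
clock: 28.15
tcp_pos: [0.5688, 0.0201, 0.0269]
orientation: [0.612, 0.355, 0.611, -0.355]
wrist_force: [0.1, -0.4, -2.0]
finger_gap: 0.0185
```

```bash
python3 - <<'E'
from h import *
st()
a=shot("scene","sc23"); b=shot("side","sd23")
cv2.imwrite("pics/b23.png",cv2.resize(np.hstack([a[170:310,200:340],b[170:310,250:390]]),None,fx=2.8,fy=2.8,interpolation=cv2.INTER_CUBIC))
E
```

```text
t 28.15 tcp [0.5688 0.0201 0.0269] q [-0.106  0.414 -0.263  0.892 -0.     0.947] F [ 0.1 -0.4 -2. ] gap 0.0185
[[0.002, 0.869, 0.495], [-0.0, 0.495, -0.869], [-1.0, 0.001, 0.001]]
```

View pics/b23.png

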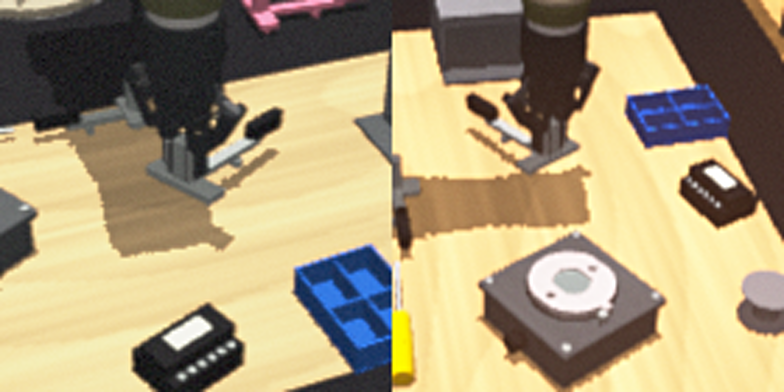

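Call:
drive_tool(
  plan=[
    [[1, 0, 0, 0, 0, 0, 0], [1, 0, 0, 0, 0, 0, 0], [0.5, 0, 0, 0, 0, 0, 0], [0.2, 0, 0, 0, 0, 0, 0], [0, 0, 0, 0, 0, 0, 0]],
  ],
)

```text
clock: 28.67
tcp_pos: [0.5687, 0.0196, -0.0009]
orientation: [0.612, 0.355, 0.611, -0.355]
wrist_force: [-0.6, -1.7, 7.9]
finger_gap: 0.0183
```

Call:
drive_tool(
  plan=[
    [[0, 0, 0, 0, 0, 0, 0], [0, 0, 0, 0, 0, 0, 0], [0, 0, 0, 0, 0, 0, 0], [0, 0, 0, 0, 0, 0, 0], [0, 0, 0, 0, 0, 0, 0]],
  ],
)

```text
clock: 29.08
tcp_pos: [0.5686, 0.0197, -0.0008]
orientation: [0.612, 0.355, 0.611, -0.355]
wrist_force: [-1.2, -3.1, 6.6]
finger_gap: 0.0181
```

```bash
python3 - <<'E'
from h import *
st()
E
```

```text
t 29.08 tcp [ 0.5686  0.0197 -0.0008] q [-0.106  0.444 -0.295  0.831 -0.001  0.947] F [-1.2 -3.1  6.6] gap 0.0181
[[0.001, 0.869, 0.495], [-0.001, 0.495, -0.869], [-1.0, 0.0, 0.001]]
```

On the bench, with light contact. Now I soften the grip, release, and lift straight up.

Call:
drive_tool(
  plan=[
    [[0, 0, 0, 0, 0, 0, 0], [0, 0, 0, 0, 0, 0, 0], [0, 0, 0, 0, 0, 0, 0], [0, 0, 0, 0, 0, 0, 0], [0, 0, 0, 0, 0, 0, 0.4]],
  ],
  squeeze=20,
)

```text
clock: 29.5
tcp_pos: [0.5682, 0.0201, -0.0013]
orientation: [0.612, 0.355, 0.611, -0.355]
wrist_force: [0.3, 0.6, -0.1]
finger_gap: 0.0291
```

Call:
drive_tool(
  plan=[
    [[0, 0, 0, 0, 0, 0, 1], [0, 0, 0, 0, 0, 0, 1], [0, 0, 0, 0, 0, 0, 1], [0, 0, 0, 0, 0, 0, 1], [0, 0, 0, 0, 0, 0, 1]],
  ],
)

```text
clock: 29.92
tcp_pos: [0.5679, 0.0205, -0.0015]
orientation: [0.611, 0.355, 0.612, -0.355]
wrist_force: [-0.3, -0.2, -0.4]
finger_gap: 0.0856
```

Call:
drive_tool(
  plan=[
    [[-1, 0, 0, 0, 0, 0, 1], [-2, 0, 0, 0, 0, 0, 1], [-3, 0, 0, 0, 0, 0, 1], [-3, 0, 0, 0, 0, 0, 1], [-3, 0, 0, 0, 0, 0, 1]],
  ],
)

```text
clock: 30.33
tcp_pos: [0.5677, 0.0205, 0.1207]
orientation: [0.611, 0.355, 0.612, -0.355]
wrist_force: [0.2, -0.2, 0.1]
finger_gap: 0.0855
```

Call:
drive_tool(
  plan=[
    [[-2, 0, 0, 0, 0, 0, 1], [-2, 0, 0, 0, 0, 0, 1], [0, 0, 0, 0, 0, 0, 1], [0, 0, 0, 0, 0, 0, 1], [0, 0, 0, 0, 0, 0, 1]],
  ],
)

```text
clock: 30.75
tcp_pos: [0.5676, 0.0204, 0.1584]
orientation: [0.611, 0.355, 0.612, -0.355]
wrist_force: [-0.0, 0.9, -0.1]
finger_gap: 0.0853
```

```bash
python3 - <<'E'
from h import *
st()
w=shot("wrist","w24");a=shot("scene","sc24"); b=shot("side","sd24")
cv2.imwrite("pics/b24.png",cv2.resize(np.hstack([a[150:330,120:400],b[150:330,220:420]]),None,fx=1.65,fy=1.65,interpolation=cv2.INTER_CUBIC))
E
```

```text
t 30.75 tcp [0.5676 0.0204 0.1584] q [-0.105  0.317 -0.062  1.192 -0.     0.947] F [-0.   0.9 -0.1] gap 0.0853
[[-0.0, 0.869, 0.496], [-0.0, 0.496, -0.869], [-1.0, -0.0, -0.0]]
```

View pics/w24.png

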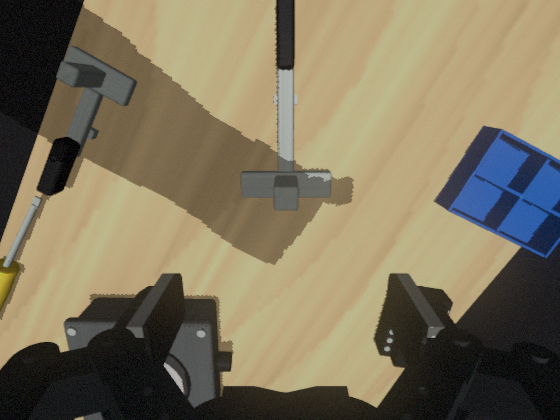

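View pics/b24.png

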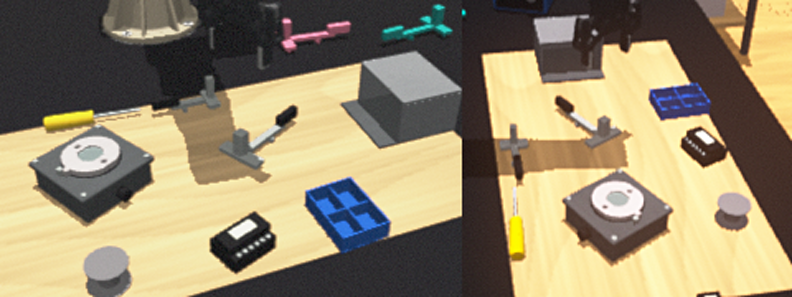

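The spanner stands upright, clear of housing and bay. The bystanders are unmoved, and the ring's nose is at the stop. Handing in.

```bash
python3 -c "
from workcell import env
print(env.hand_in())"
```

```text
the job is handed in; nothing more can be done
None
```

I drew the spanner out of the bay by its tail and stood it on the bench. I then retook it by the hub, put both pins about 8 mm into the ring and turned the ring clockwise to its stop. Afterwards I stood the spanner back on the open bench and handed the job in at about 31 s, with no verdict returned.

**Last checks**
- **Ring:** after lifting off, the wrist view put it at about 1.50 rad. While turning, the torque rose to about 0.66 N m at the stop.
- **Spanner:** it stands level and let go, with its hub near (0.57, 0.02). That is about 0.24 m from the ring axis and 0.32 m from the bay's origin.
- **Surroundings:** in the final pictures the bystanders look unmoved. I judged that by eye and did not measure it. The gripper is open and well clear, with no wrist force.

**What failed or disagreed**
- **First tail grasp:** it closed on nothing. The camera views showed the real fingertips about 30 mm short of the reported TCP, contrary to the description. I allowed for that from then on, and the later grasps held.
- **Wrist readings:** forces up to about 9 N and moments up to about 1.8 N m swung about while I turned the ring. I took these as transients, since they fell when the arm held still.

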